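# Tap the jammed jewellery tray loose from the vanity case

## Task

The pink jewellery tray has jammed in the base of the white vanity case. Take the little mallet by its handle and work the tray out at the front with light taps on its two raspberry-coloured rear pads, switching from one pad to the other before it binds (it must never feel more than 19 N, and only the mallet may touch it), until its front edge stands at least 8 mm out of the case at both ends. Then stand the mallet back on its head in the middle of the cork coaster, and leave the other things on the vanity where they are.

Things in the scene. Friction and masses are not known exactly. Their poses are not given: they have to be found in the camera images.
- case: White plastic vanity case with a shut hinged lid, fixed to the table, 200 (its x) x 110 (its y) x 64 mm high; origin at the centre of its underside, z up. Its front (brass clasp) faces its -y, its back (steel hinge knuckles) its +y. The tray runs through its base along y.
- tray: The jammed pink tray, 176 (x) x 140 (y) x 22 mm, its middle 21 mm above the table. It stands 30 mm out of the case's back, slides only towards the case's -y (24 mm at most) and can skew a little about the vertical. Its two side runners, in line with the pads, are stuck separately and each lets go at about 13 N: a push on one pad moves that end alone. It stays where it is left.
- pad_near (a point): Centre of the rear face of the raspberry pad (30 mm wide, 22 mm high, upright, facing the case's +y) at the case's -x end, 70 mm from its middle, 21 mm above the table: tap it towards the case's -y. The tray binds as it skews: the force needed grows by about 3 N per mm that the pushed end is ahead of the other and is as much less while behind; pushing in the middle takes about 26 N.
- pad_far (a point): The same for the other pad, 70 mm from the middle at the case's +x end.
- lip_near (a point): Point of the tray's front edge in line with pad_near, 140 mm from it. It is level with the case's front when its y in the case's frame is -55 mm; 8 mm out means -63 mm.
- lip_far (a point): The same in line with pad_far.
- mallet_grip (a point): Centre of the part of the handle to grip, 75 mm above the mallet's foot. The 150 g mallet stands on its head on the coaster: the head is a block 32 x 32 mm, 84 mm long along this point's x, with a black rubber striking face at each end; the square handle, 16 x 16 mm (sides along x and y), rises from the head's top at 32 mm to 110 mm. z points up the handle.
- mallet_head (a point): Centre of the mallet's head, 16 mm above its foot and below mallet_grip; same axes. The striking faces lie 42 mm to either side along x.
- coaster: Fixed cork coaster, 110 x 110 x 4 mm; origin at the centre of its underside.
- jar: Green glass jar with white cap, 48 mm across, 45 mm high, origin at its underside; leave it alone.
- mist: Closed frosted mist bottle, 40 mm across, 120 mm high, origin at its underside; leave it alone.
- bunny: White ceramic bunny with rings on one ear, about 56 mm across, 110 mm high, origin at its underside; leave it alone.
- nippers: Steel nail nippers lying flat, about 100 x 40 x 10 mm, origin at their underside; leave them alone.
Things that resemble listed ones, but are neither listed nor needed, are in the scene too. What is meant by the part that bears mallet_grip is not turquoise, and is the smaller of those in its own colour. Of the things that look like the case, the larger one is meant.

How it is judged:
On the way, in this order (a step that is already met when the one before it is completed fails the run):
1. the mallet is picked up off the coaster (z of mallet_head in the frame of coaster above 0.03 m), for 0.1 s.
2. one end of the tray has been tapped at least 3 mm out of the case's front (y of any of lip_near, lip_far in the frame of case below -0.058 m), for 0.1 s.
3. both ends of the tray's front edge stand at least 7 mm out of the case (y of each of lip_near, lip_far in the frame of case below -0.062 m), for 0.2 s.
At the end, for the whole second after the job is handed in: Both ends of the tray's front edge stand at least 7 mm out of the case's front, and the mallet stands on its head on the coaster, within 25 mm of its middle, upright within 0.1 rad, released (all of step 3 and horizontal distance between mallet_head and coaster below 0.025 m and angle between mallet_head's own z axis and vertical below 0.1 rad and z of mallet_head in the frame of coaster below 0.024 m); the robot touches nothing.
It fails at once if the tray is struck or pushed with more than 19 N (contact force between tray and anything else above 19 N).
It fails at once if the hand or arm touches the tray (contact force between tray and the fingers above 0.5 N or contact force between tray and the arm above 0.5 N).
It fails at once if a bystander is moved by more than 15 mm or tipped (distance of any of jar, mist, bunny, nippers from where it was at the start of the episode above 0.015 m or angle between any of jar, mist, bunny's own z axis and vertical above 0.3 rad).
It also fails if it takes over 70 s, if anything falls off the work surface, if the arm or the gripper's body presses on something with over 40 N, if the wrist force passes 120 N, or if a joint passes its speed limit or range.

## Robot

A 7-joint arm with a two-finger parallel gripper is mounted at the origin on the work surface. World frame = base frame: x ahead of the robot, y to its left, z up, the work surface at z = 0. Lengths are in m, angles in rad, forces in N, time in s.
With the tool pointing down it reaches from about 0.425 to 0.875 m from the base axis. Payload 8.4 kg.
Tool frame: the origin (TCP) lies at the very end of the fingers, on their centre line; the grasp point (between the pads) lies 19 mm behind it; z points along the fingers, x is the direction in which the jaws open and shut, and the axes are right-handed (so a half turn about z gives the same grasp; the last joint's range is limited). The gripper opens to 85 mm and grips with 20 to 120 N. Pads are 22 mm wide; open, the fingers measure 114 mm over their backs; the gripper's body (76 mm by 85 mm) begins 54 mm behind the grasp point. The pads swing forward as they close: fully open they stand 13 mm farther back than shut.
Start: joints at [1.2, 0.333, 0.04, 1.465, -0.013, 1.343, -0.059], TCP at [0.174, -0.626, 0.231] pointing down, gripper open.
Joint ranges: [-2.58, 2.58], [-0.38, 2.09], [-1.3, 1.39], [0.25, 2.4], [-1.5, 4.64], [0.08, 2.09], [-2.65, 2.65]. Speed limits (rad/s): [2.22, 2.22, 2.79, 2.79, 3.14, 3.14, 3.14].

## Interface

Orientations are given as a unit quaternion [w, x, y, z].
In Python, from cell import monitor, cams, ticket, nets gives the robot as it stands.
- The arm moves only by the tool move_arm, never from a script. Its argument "increments" is a list that holds one entry, the list of rows, each a list of 6 numbers: the shift along the tool's x, y, z in mm, then the turn, a rotation vector about the tool's x, y, z in degrees. In form: [[[dx, dy, dz, wx, wy, wz], ...]]. A call has 1 to 5 rows; each row shifts and turns the pose as measured when the row begins, along the tool's axes as they then stand; what a row does not reach is not made up. A row lasts 1/10 s, in which the tool goes at most 50 mm and 8.59 degrees, less where a joint would pass 70% of its speed; a pose out of reach is approached as far as the arm can. A call with a gripper value outside its range is refused whole. "gripper" is the opening, from 0 (shut) to 1 (fully open), set as the call begins (left out, the last holds). The fingers move at their own pace and stop on an object; "force" is the grip in N (left out, the last holds). Time passes only in rows, so rows that do not move let the fingers close. It gives the time, the measured TCP pose, the force and the opening at its end, in the units of the state.
- monitor.sense(): the state, without advancing time (a new reading comes with each control period).
- cams.camera(name): name is "scene" or "top" or "wrist"; returns (picture, depth): 420x560x3 uint8, red, green, blue; 420x560 float32, m along the optical axis (not along the pixel's ray), 0 where there is no reading.
- cams.camera_info(name): a dict with "fx", "fy", "cx", "cy" (pixels), "k1" (the pictures are not rectified: a ray, as slopes to the right and down, at radius r is drawn at 1 + k1 r^2 times it, then the intrinsics apply), "T" (4x4, takes a point from camera to world coordinates). Camera axes: x right, y down, z forward; pixel columns grow to the right and rows downward; lengths in m; the calibration is good to about 2 mm. A picture is of the moment at which its call begins: read the wrist's pose just before it. camera_info takes no time and is no camera call; for the wrist camera it gives the pose at the moment of the call.
- ticket.close_job(): hands the job in, once; it reports no verdict.
Trained networks look in the newest picture that a camera, given by its name, has taken for a name from the list of things; names that differ only in an ending like _2 or _b are one class to them, and where a whole thing is asked for, a point or a joint stands for the part that bears it (a point fixed in the world has none). Each returns a list of dicts, best first, with "confidence" (0 to 1); they miss things now and then, are a little off and sometimes report something else, mostly with a low value. They report only what shows in the picture. A call takes as long as a camera call. They do not tell look-alikes from the thing itself.
- nets.find_in(camera, target): "location" ([x, y, z] in m, in the coordinates of the camera as it stood for that picture, good to about 4 mm: the middle of the surface that is visible of it).
The state is a dict: "time_s": time; "q": joint angles; "joint_velocities": joint speeds; "joint_torque": joint torques, N m; "tool_pos": TCP position; "tool_rot": TCP orientation; "force": force on the tool from outside, world axes, zero at the start; "moment": the same for the moment, N m; "gripper_width": finger opening in m.
Only numpy, scipy, OpenCV 4.12 (cv2) and the standard library are available. Lean on these libraries where they do the work, as an engineer would, in place of code of your own. Each camera call takes 0.05 s, during which the arm holds its last target.

## Working session

There is one attempt and no reset: what is moved stays moved. The work goes in short steps, Python scripts to look and compute and a tool call to move; the robot and the scene stay as the last step left them, time stands still between calls to the robot, and variables do not carry over. Pictures are saved under pics/ and viewed, and the job is handed in when it is done.

Besides the shell and the picture viewer there is one more tool, called after "Call:" as name(argument=value, ...) on one line, values as JSON. move_arm: Moves the arm, as the interface text tells. Its arguments: {"type":"object","properties":{"increments":{"type":"array","items":{"type":"array","items":{"type":"array","items":{"type":"number"}}}},"gripper":{"type":"number"},"force":{"type":"number"}},"required":["increments"]}

```bash
ls; mkdir -p pics; python3 - <<'E'
from cell import monitor, cams
import cv2
print(monitor.sense())
for n in ["scene","top"]:
    p,d=cams.camera(n); cv2.imwrite(f"pics/{n}0.png",p[:,:,::-1]); print(n,cams.camera_info(n))
E
```

```text
pics
{'time_s': 0.0, 'q': array([ 1.19985317,  0.33391127,  0.03987341,  1.46628259, -0.01338687,
        1.34331149, -0.05849851]), 'joint_velocities': array([-0.00039684,  0.00012285, -0.00072149,  0.00018279, -0.00151919,
       -0.00079798, -0.00095617]), 'joint_torque': array([ 2.60093599e-03, -6.58561420e+01,  1.36655387e+00, -4.05555582e+01,
        1.67202170e-02,  1.27654447e-02, -3.21777770e-05]), 'tool_pos': array([ 0.1743096 , -0.62570832,  0.2304155 ]), 'tool_rot': array([-4.47117546e-04,  7.96366148e-01, -6.04814253e-01, -6.91488594e-04]), 'force': array([0.40916724, 0.63417494, 0.02006062]), 'moment': array([ 0.05045809,  0.02565029, -0.02119763]), 'gripper_width': 0.08555535083832823}
scene {'fx': 432.77669065151855, 'fy': 432.77669065151855, 'cx': 278.48290341936087, 'cy': 209.31029649271497, 'k1': 0.016730518940957926, 'T': array([[ 0.64552742,  0.49611605, -0.58065757,  1.08345226],
       [ 0.76350709, -0.40054433,  0.5065779 , -0.4419044 ],
       [ 0.01874234, -0.77034609, -0.63735047,  0.69782299],
       [ 0.        ,  0.        ,  0.        ,  1.        ]])}
top {'fx': 536.5847665681767, 'fy': 536.5847665681767, 'cx': 286.7574266550333, 'cy': 207.9860463554868, 'k1': 0.02417596910619072, 'T': array([[ 0.02575071, -0.98616971,  0.16372601,  0.32887532],
       [-0.99957591, -0.02317287,  0.01763561,  0.04867666],
       [-0.0135977 , -0.16411071, -0.9863482 ,  1.27365254],
       [ 0.        ,  0.        ,  0.        ,  1.        ]])}
```

View pics/scene0.png

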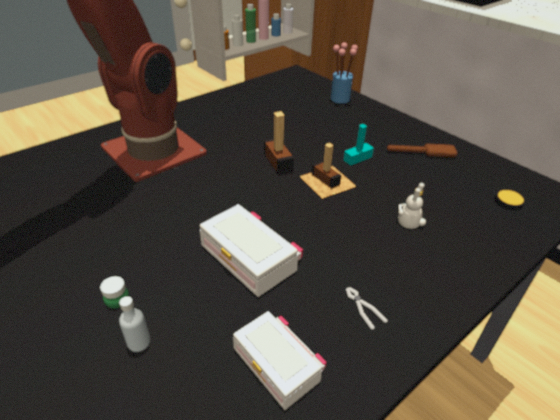

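View pics/top0.png

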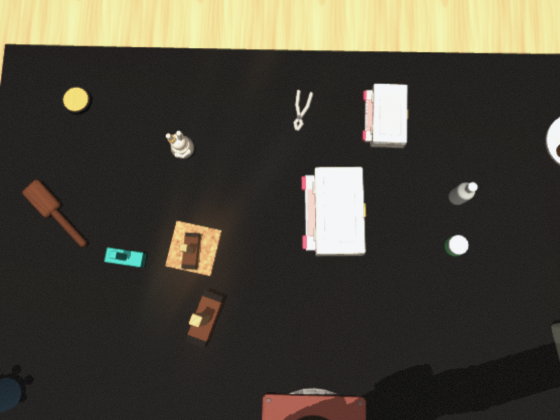

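The scene view shows the large case at about (250,248) with its pads at the upper right. The small brown mallet stands on the coaster at (327,175), and there are decoys: a larger mallet, a turquoise one and a small case. In the top view the case is at (338,210), its pads are at (307,183) and (307,242), and the mallet is at (190,250).

```bash
cat > h.py <<'E'
import numpy as np, cv2
from cell import monitor, cams, nets
from scipy.spatial.transform import Rotation as R
def cloud(n,pd=None):
    p,d=pd or cams.camera(n); c=cams.camera_info(n)
    v,u=np.mgrid[:420,:560]; x=(u-c['cx'])/c['fx']; y=(v-c['cy'])/c['fy']
    X,Y=x.copy(),y.copy()
    for _ in range(5):
        k=1+c['k1']*(X*X+Y*Y); X=x/k;Y=y/k
    P=np.stack([X*d,Y*d,d],-1)@c['T'][:3,:3].T+c['T'][:3,3]
    P[d==0]=np.nan
    return p,P
def rect(pts):
    r=cv2.minAreaRect((pts[:,:2]*1000).astype(np.float32)); return r
E
python3 - <<'E'
from h import *
for n in ["top","scene"]:
    p,P=cloud(n); np.savez(f"{n}0.npz",p=p,P=P)
    z=P[...,2]
    def reg(x0,x1,y0,y1,z0,z1): 
        m=(P[...,0]>x0)&(P[...,0]<x1)&(P[...,1]>y0)&(P[...,1]<y1)&(z>z0)&(z<z1); return m
    if n=="top":
        for uv in [(190,250),(184,247),(340,210),(307,183),(307,242),(311,212),(180,147),(303,110),(465,190),(457,245),(200,320)]: print(uv,P[uv[1],uv[0]].round(4))
    for t in ["case","mallet_grip","mallet_head","coaster","pad_near","pad_far","tray","lip_near"]:
        T=cams.camera_info(n)['T']
        for r in nets.find_in(n,t)[:4]: print(n,t,round(r['confidence'],2),(T[:3,:3]@np.array(r['location'])+T[:3,3]).round(4))
E
```

```text
(190, 250) [0.4278 0.2851 0.0705]
(184, 247) [0.4305 0.2902 0.1131]
(340, 210) [ 0.528  -0.0513  0.0629]
(307, 183) [0.5959 0.0246 0.0322]
(307, 242) [0.456  0.0219 0.0329]
(311, 212) [0.5268 0.0139 0.0318]
(180, 147) [0.6683 0.3233 0.0631]
(303, 110) [0.786  0.0376 0.0037]
(465, 190) [ 0.5752 -0.3266  0.0911]
(457, 245) [ 0.4564 -0.3195  0.0451]
(200, 320) [0.2785 0.2397 0.1568]
top case 0.97 [ 0.7682 -0.1573  0.0429]
top case 0.71 [ 0.5212 -0.0379  0.0643]
top mallet_grip 0.9 [0.4252 0.2828 0.037 ]
top mallet_grip 0.86 [0.4061 0.4369 0.0316]
top mallet_grip 0.62 [0.2763 0.2465 0.0478]
top mallet_head 0.92 [0.4252 0.2882 0.0406]
top mallet_head 0.8 [0.404  0.4359 0.0322]
top mallet_head 0.78 [0.278  0.2438 0.0471]
top coaster 0.6 [0.4415 0.2763 0.0048]
top pad_near 0.9 [0.5241 0.0201 0.0335]
top pad_near 0.88 [ 0.7665 -0.1136  0.0245]
top pad_near 0.65 [0.425  0.291  0.0432]
top pad_far 0.8 [0.5307 0.0194 0.0318]
top pad_far 0.74 [ 0.767  -0.1201  0.0194]
top pad_far 0.33 [0.6769 0.3254 0.0423]
top tray 0.8 [0.5262 0.0196 0.0281]
top lip_near 0.95 [0.526  0.0181 0.0346]
top lip_near
[... 174 characters left out ...]
rip 0.98 [0.4451 0.284  0.0363]
scene mallet_grip 0.87 [0.2954 0.2464 0.0436]
scene mallet_grip 0.82 [0.4228 0.4345 0.0313]
scene mallet_head 0.94 [0.4415 0.2846 0.0343]
scene mallet_head 0.8 [0.2922 0.2437 0.0443]
scene mallet_head 0.67 [0.4239 0.4362 0.0313]
scene coaster 0.56 [0.4619 0.2683 0.005 ]
scene coaster 0.27 [0.6899 0.316  0.0405]
scene coaster 0.22 [0.4384 0.2833 0.0366]
scene pad_near 0.75 [ 0.7807 -0.1181  0.0257]
scene pad_near 0.65 [ 0.5518 -0.1008  0.0245]
scene pad_near 0.3 [ 0.5931 -0.3358  0.0658]
scene pad_far 0.92 [ 0.7786 -0.1149  0.0214]
scene pad_far 0.7 [ 0.5537 -0.098   0.0263]
scene tray 0.58 [ 0.7825 -0.123   0.023 ]
scene lip_near 0.63 [ 0.5521 -0.105   0.0251]
```

```bash
cat >> h.py <<'E'
def box(P,x0,x1,y0,y1,z0,z1):
    return (P[...,0]>x0)&(P[...,0]<x1)&(P[...,1]>y0)&(P[...,1]<y1)&(P[...,2]>z0)&(P[...,2]<z1)
E
python3 - <<'E'
from h import *
for n in ["top","scene"]:
    f=np.load(f"{n}0.npz"); p,P=f['p'],f['P']; hsv=cv2.cvtColor(p,cv2.COLOR_RGB2HSV)
    print(n)
    t=box(P,0.3,0.9,-.4,.4,-.03,.002); print(' table z',np.nanmedian(P[t][:,2]), P[t][:,2].std())
    m=box(P,.4,.68,-.15,.02,.058,.07); print(' case top',rect(P[m]),np.median(P[m][:,2]))
    m=box(P,.36,.53,.2,.35,.001,.008)&(hsv[...,1]>90)&(hsv[...,2]>100)&(hsv[...,0]<25); print(' coaster',rect(P[m]),np.median(P[m][:,2]),m.sum())
    m=box(P,.36,.53,.2,.35,.105,.12); print(' handle top',rect(P[m]),np.median(P[m],0),m.sum())
    m=box(P,.36,.53,.2,.35,.033,.039); print(' head top',rect(P[m]),np.median(P[m],0),m.sum())
    m=box(P,.4,.68,-.05,.07,.028,.036); print(' tray top',rect(P[m]),m.sum())
E
```

```text
top
 table z -0.0004561754438618948 0.00186166182722379
 case top ((529.0324096679688, -49.02980422973633), (201.80682373046875, 110.16529083251953), 1.9425548315048218) 0.06487045427953564
 coaster ((439.14044189453125, 291.4896240234375), (113.11084747314453, 112.78934478759766), 79.4406967163086) 0.004284132734206247 1243
 handle top ((429.4363708496094, 293.0818176269531), (15.570996284484863, 16.94439125061035), 3.90344500541687) [0.42835396 0.29215613 0.11360917] 60
 head top ((428.9964294433594, 293.1158447265625), (32.791259765625, 83.62622833251953), 87.54814147949219) [0.42159868 0.29188528 0.03621228] 327
 tray top ((518.4136352539062, 18.848663330078125), (194.3672332763672, 49.57836151123047), 10.06675910949707) 647
scene
 table z 3.285466038382978e-05 0.0011289300532085717
 case top ((532.5925903320312, -49.08984375), (201.73178100585938, 111.11919403076172), 1.8997671604156494) 0.06404411326826265
 coaster ((439.10614013671875, 293.3079833984375), (114.98592376708984, 119.74010467529297), 79.16378784179688) 0.0035643652909798096 589
 handle top ((434.1673278808594, 292.3924560546875), (17.270915985107422, 16.920888900756836), 0.0381414070725441) [0.43502333 0.29071644 0.11226887] 40
 head top ((433.44427490234375, 293.7124328613281), (36.230690002441406, 85.15967559814453), 86.08049774169922) [0.44134723 0.28946268 0.03540488] 190
 tray top ((550.8165283203125, 23.005096435546875), (75.09004974365234, 203.8371124267578), 68.0493392944336) 138
```

Top and scene agree to within about 4 mm: the mallet is at about (0.431, 0.293), its long axis close to world x. The case is at about (0.531, -0.049) with yaw +1.9°. Next is a row planner.

```bash
cat >> h.py <<'E'
def rot(yaw):  # tool down, tool x at world yaw (deg)
    a=np.radians(yaw); return np.array([[np.cos(a),np.sin(a),0],[np.sin(a),-np.cos(a),0],[0,0,-1]])
def cur():
    s=monitor.sense(); q=s['tool_rot']; return s,np.array(s['tool_pos']),R.from_quat([q[1],q[2],q[3],q[0]]).as_matrix()
def rows(poses,p,M,nd=1):
    out=[]
    for tp,ty in poses:
        Mt=rot(ty); d=M.T@(np.array(tp)-p)*1000; w=R.from_matrix(M.T@Mt).as_rotvec(degrees=True)
        r=np.round(np.r_[d,w],nd)+0.0; out.append(r.tolist())
        p=p+M@(r[:3]/1000); M=M@R.from_rotvec(r[3:],degrees=True).as_matrix()
    for i in range(0,len(out),5): print([out[i:i+5]])
def yaw(M): return np.degrees(np.arctan2(M[1,0],M[0,0]))
def line(tp,ty,n):
    s,p,M=cur(); y0=yaw(M); dy=(ty-y0+180)%360-180
    print('t',s['time_s'],'pos',p.round(4),'yaw',round(y0,2),'F',np.round(s['force'],1))
    rows([(p+(np.array(tp)-p)*k/n,y0+dy*k/n) for k in range(1,n+1)],p,M)
def arc(tp,ty,n):
    s,p,M=cur(); y0=yaw(M); dy=(ty-y0+180)%360-180
    r0,a0=np.hypot(*p[:2]),np.arctan2(p[1],p[0]); r1,a1=np.hypot(*tp[:2]),np.arctan2(tp[1],tp[0])
    print('t',s['time_s'],'pos',p.round(4),'yaw',round(y0,2))
    L=[]
    for k in range(1,n+1):
        f=k/n; r=r0+(r1-r0)*f; a=a0+(a1-a0)*f
        L.append(((r*np.cos(a),r*np.sin(a),p[2]+(tp[2]-p[2])*f),y0+dy*f))
    rows(L,p,M)
E
python3 -c "
from h import *
arc((.431,.293,.24),-3,30)"
```

```text
t 1.0 pos [ 0.1745 -0.6261  0.2313] yaw -74.43
[[[-5.6, -40.8, -0.3, 0.0, 0.0, -2.4], [-6.4, -40.4, -0.3, 0.0, 0.0, -2.4], [-7.3, -39.9, -0.3, 0.0, 0.0, -2.3], [-8.2, -39.5, -0.3, 0.0, 0.0, -2.4], [-8.9, -39.1, -0.2, 0.0, 0.0, -2.4]]]
[[[-9.8, -38.6, -0.3, 0.0, 0.0, -2.4], [-10.6, -38.1, -0.3, 0.0, 0.0, -2.4], [-11.3, -37.6, -0.3, 0.0, 0.0, -2.3], [-12.1, -37.1, -0.3, 0.0, 0.0, -2.4], [-12.8, -36.5, -0.3, 0.0, 0.0, -2.4]]]
[[[-13.6, -36.0, -0.3, 0.0, 0.0, -2.4], [-14.2, -35.5, -0.3, 0.0, 0.0, -2.4], [-14.9, -34.9, -0.3, 0.0, 0.0, -2.4], [-15.6, -34.2, -0.2, 0.0, 0.0, -2.3], [-16.3, -33.7, -0.3, 0.0, 0.0, -2.4]]]
[[[-16.9, -33.0, -0.3, 0.0, 0.0, -2.4], [-17.5, -32.5, -0.3, 0.0, 0.0, -2.4], [-18.0, -31.8, -0.3, 0.0, 0.0, -2.4], [-18.7, -31.1, -0.3, 0.0, 0.0, -2.3], [-19.2, -30.5, -0.3, 0.0, 0.0, -2.4]]]
[[[-19.8, -29.8, -0.3, 0.0, 0.0, -2.4], [-20.2, -29.2, -0.3, 0.0, 0.0, -2.4], [-20.8, -28.5, -0.3, 0.0, 0.0, -2.4], [-21.2, -27.8, -0.2, 0.0, 0.0, -2.3], [-21.7, -27.0, -0.3, 0.0, 0.0, -2.4]]]
[[[-22.1, -26.4, -0.3, 0.0, 0.0, -2.4], [-22.5, -25.6, -0.3, 0.0, 0.0, -2.4], [-23.0, -25.0, -0.3, 0.0, 0.0, -2.4], [-23.2, -24.3, -0.3, 0.0, 0.0, -2.3], [-23.7, -23.4, -0.3, 0.0, 0.0, -2.4]]]
```

Call:
move_arm(increments=[[[-6, -41, 0, 0, 0, -2.4], [-6, -40, 0, 0, 0, -2.4], [-7, -40, 0, 0, 0, -2.4], [-8, -39, 0, 0, 0, -2.4], [-9, -39, 0, 0, 0, -2.4]]], gripper=1, force=100)

```text
time_s: 1.5
tool_pos: [0.3456, -0.5257, 0.2306]
tool_rot: [0.002, 0.853, -0.521, -0.001]
force: [0.7, -0.5, 0.1]
gripper_width: 0.0849
```

Call:
move_arm(increments=[[[-10, -39, 0, 0, 0, -2.4], [-11, -38, 0, 0, 0, -2.4], [-11, -38, 0, 0, 0, -2.4], [-12, -37, 0, 0, 0, -2.4], [-13, -37, 0, 0, 0, -2.4]]])

```text
time_s: 2.0
tool_pos: [0.4808, -0.3714, 0.2299]
tool_rot: [0.002, 0.905, -0.425, -0.0]
force: [0.6, -0.0, 0.7]
gripper_width: 0.0855
```

Call:
move_arm(increments=[[[-14, -36, 0, 0, 0, -2.4], [-14, -35, 0, 0, 0, -2.4], [-15, -35, 0, 0, 0, -2.4], [-16, -34, 0, 0, 0, -2.4], [-16, -34, 0, 0, 0, -2.4]]])

```text
time_s: 2.5
tool_pos: [0.5553, -0.1888, 0.2295]
tool_rot: [0.002, 0.946, -0.324, 0.0]
force: [-0.7, -0.5, 0.4]
gripper_width: 0.0855
```

```bash
python3 -c "
from h import *
arc((.431,.293,.24),-3,20)"
```

```text
t 2.5 pos [ 0.5553 -0.1888  0.2295] yaw -37.77
[[[-12.5, -24.2, -0.6, 0.2, -0.1, -1.7], [-12.7, -23.9, -0.6, 0.0, 0.0, -1.8], [-13.1, -23.5, -0.5, 0.0, 0.0, -1.7], [-13.5, -23.2, -0.5, 0.0, 0.0, -1.8], [-13.7, -22.9, -0.6, 0.0, 0.0, -1.7]]]
[[[-14.0, -22.4, -0.5, 0.0, 0.0, -1.7], [-14.3, -22.1, -0.5, 0.0, 0.0, -1.8], [-14.6, -21.8, -0.6, 0.0, 0.0, -1.7], [-14.8, -21.4, -0.5, 0.0, 0.0, -1.7], [-15.2, -21.0, -0.5, 0.0, 0.0, -1.8]]]
[[[-15.4, -20.6, -0.6, 0.0, 0.0, -1.7], [-15.6, -20.2, -0.5, 0.0, 0.0, -1.8], [-15.9, -19.9, -0.5, 0.0, 0.0, -1.7], [-16.1, -19.5, -0.6, 0.0, 0.0, -1.7], [-16.3, -19.1, -0.5, 0.0, 0.0, -1.8]]]
[[[-16.6, -18.7, -0.5, 0.0, 0.0, -1.7], [-16.8, -18.4, -0.5, 0.0, 0.0, -1.8], [-16.9, -17.9, -0.6, 0.0, 0.0, -1.7], [-17.2, -17.6, -0.5, 0.0, 0.0, -1.7], [-17.3, -17.1, -0.5, 0.0, 0.0, -1.8]]]
```

Call:
move_arm(increments=[[[-13, -24, 0, 0, 0, -1.7], [-13, -24, 0, 0, 0, -1.8], [-13, -24, 0, 0, 0, -1.7], [-13, -23, 0, 0, 0, -1.8], [-14, -23, 0, 0, 0, -1.7]]])

```text
time_s: 3.0
tool_pos: [0.5675, -0.0459, 0.2292]
tool_rot: [0.002, 0.969, -0.246, 0.001]
force: [1.1, 0.6, 0.2]
gripper_width: 0.0853
```

Call:
move_arm(increments=[[[-14, -22, -1, 0, 0, -1.7], [-14, -22, -1, 0, 0, -1.8], [-15, -22, -1, 0, 0, -1.7], [-15, -21, -1, 0, 0, -1.8], [-15, -21, -1, 0, 0, -1.7]]])

```text
time_s: 3.5
tool_pos: [0.5443, 0.0933, 0.234]
tool_rot: [0.002, 0.986, -0.166, 0.0]
force: [0.4, -0.1, 1.3]
gripper_width: 0.0853
```

```bash
python3 -c "
from h import *
line((.431,.293,.24),-3,10)"
```

```text
t 3.5 pos [0.5443 0.0933 0.234 ] yaw -19.1 F [ 0.4 -0.1  1.3]
[[[-17.2, -15.2, -0.7, 0.2, -0.1, -1.6], [-16.9, -15.6, -0.6, 0.0, 0.0, -1.6], [-16.3, -16.1, -0.6, 0.0, 0.0, -1.6], [-15.9, -16.6, -0.6, 0.0, 0.0, -1.6], [-15.5, -17.0, -0.6, 0.0, 0.0, -1.6]]]
[[[-15.0, -17.4, -0.6, 0.0, 0.0, -1.7], [-14.4, -17.8, -0.7, 0.0, 0.0, -1.6], [-13.9, -18.3, -0.6, 0.0, 0.0, -1.6], [-13.5, -18.6, -0.6, 0.0, 0.0, -1.6], [-12.8, -19.0, -0.6, 0.0, 0.0, -1.6]]]
```

Call:
move_arm(increments=[[[-17, -15, -1, 0.2, 0, -1.6], [-17, -16, -1, 0, 0, -1.6], [-16, -16, -1, 0, 0, -1.6], [-16, -17, 0, 0, 0, -1.6], [-15, -17, 0, 0, 0, -1.6]]])

```text
time_s: 4.0
tool_pos: [0.4825, 0.2022, 0.2373]
tool_rot: [0.001, 0.996, -0.09, 0.001]
force: [0.4, -0.2, -0.5]
gripper_width: 0.0853
```

Call:
move_arm(increments=[[[-15, -17, -1, 0, 0, -1.6], [-14, -18, -1, 0, 0, -1.6], [-14, -18, 0, 0, 0, -1.6], [-13, -19, 0, 0, 0, -1.6], [-13, -19, 0, 0, 0, -1.6]]])

```text
time_s: 4.5
tool_pos: [0.4194, 0.3091, 0.2393]
tool_rot: [0.001, 1.0, -0.015, 0.001]
force: [0.7, 0.4, 0.6]
gripper_width: 0.0855
```

```bash
python3 - <<'E'
from h import *
p,P=cloud("wrist"); cv2.imwrite("pics/w1.png",p[:,:,::-1]); hsv=cv2.cvtColor(p,cv2.COLOR_RGB2HSV)
m=box(P,.36,.53,.2,.38,.105,.12); print(' handle top',rect(P[m]),np.median(P[m],0),m.sum())
m=box(P,.36,.53,.2,.38,.033,.039); print(' head top',rect(P[m]),m.sum())
m=box(P,.36,.53,.2,.38,.001,.008)&(hsv[...,1]>90)&(hsv[...,2]>100)&(hsv[...,0]<25); print(' coaster',rect(P[m]),m.sum())
s,p,M=cur(); print(p,yaw(M))
E
```

```text
handle top ((428.491455078125, 297.46240234375), (15.893301010131836, 15.798380851745605), 87.90911102294922) [0.42827358 0.2989771  0.11498916] 452
 head top ((428.0197448730469, 297.2806396484375), (32.82011413574219, 83.10205078125), 87.71772003173828) 2278
 coaster ((441.55670166015625, 299.8073425292969), (127.50775146484375, 126.82426452636719), 82.45765686035156) 3247
[0.41647262 0.31314473 0.23961328] -1.2863417613819184
```

View pics/w1.png

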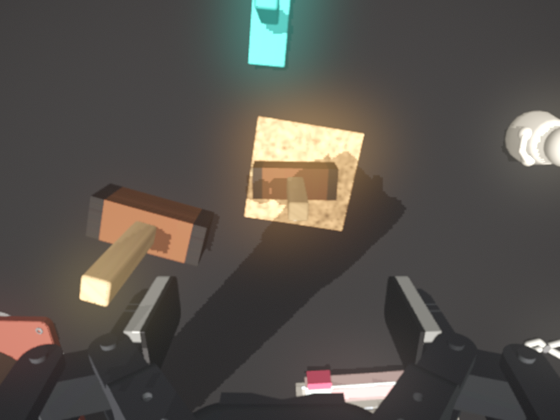

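The wrist view shows the small mallet at (295,185) on the coaster, with the big mallet at left (150,230). The arm was still coasting during the shot, so I'll take the measurement again now it has settled.

```bash
python3 - <<'E'
from h import *
for i in range(2):
  p,P=cloud("wrist"); hsv=cv2.cvtColor(p,cv2.COLOR_RGB2HSV)
  m=box(P,.36,.53,.2,.38,.105,.12); print(' handle top',rect(P[m]),np.median(P[m],0),m.sum())
  m=box(P,.36,.53,.2,.38,.033,.039); print(' head top',rect(P[m]),m.sum())
  m=box(P,.36,.53,.2,.38,.001,.008)&(hsv[...,1]>90)&(hsv[...,2]>100)&(hsv[...,0]<25); print(' coaster',rect(P[m]),m.sum())
line((.430,.2935,.14),-2.3,5)
E
```

```text
handle top ((432.1378479003906, 291.592529296875), (16.52111053466797, 15.041879653930664), 89.08483123779297) [0.43174441 0.29320337 0.11470805] 431
 head top ((432.46258544921875, 291.3029479980469), (32.92153549194336, 82.89018249511719), 86.83075714111328) 2275
 coaster ((444.89703369140625, 292.60284423828125), (122.30860900878906, 131.64352416992188), 79.3461685180664) 3006
 handle top ((432.4710998535156, 290.9638977050781), (16.284038543701172, 15.152912139892578), 85.9145278930664) [0.4322472  0.29288586 0.11472857] 427
 head top ((432.9042053222656, 290.70306396484375), (32.583492279052734, 82.67655181884766), 87.45738983154297) 2289
 coaster ((444.383056640625, 292.7401123046875), (123.21171569824219, 125.00963592529297), 79.38015747070312) 2927
t 4.65 pos [0.4189 0.3097 0.2394] yaw -1.55 F [ 0.   0.5 -0.2]
[[[2.3, 3.2, 19.9, 0.1, -0.1, 0.1], [2.3, 3.1, 19.9, 0.0, 0.0, 0.2], [2.3, 3.2, 19.8, 0.0, 0.0, 0.2], [2.3, 3.2, 19.9, 0.0, 0.0, 0.1], [2.3, 3.1, 19.9, 0.0, 0.0, 0.2]]]
```

Call:
move_arm(increments=[[[4, 6, 24, 0, 0, 0.3], [4, 6, 24, 0, 0, 0.2], [3, 5, 24, 0, 0, 0.2], [2, 1, 20, 0, 0, 0], [0, 0, 0, 0, 0, 0]]])

```text
time_s: 5.15
tool_pos: [0.434, 0.2896, 0.1446]
tool_rot: [0.001, 1.0, -0.021, 0.002]
force: [0.6, -0.6, 0.6]
gripper_width: 0.0852
```

```bash
python3 - <<'E'
from h import *
p,P=cloud("wrist");  cv2.imwrite("pics/w2.png",p[:,:,::-1])
line((.432,.292,.061),-2.5,5)
E
```

```text
t 5.2 pos [0.4344 0.2902 0.146 ] yaw -2.43 F [-0.1 -0.5 -0.2]
[[[-0.6, -0.4, 17.0, 0.0, -0.3, 0.0], [-0.5, -0.3, 17.0, 0.0, 0.0, 0.0], [-0.5, -0.4, 17.0, 0.0, 0.0, 0.0], [-0.5, -0.3, 17.0, 0.0, 0.0, 0.1], [-0.5, -0.4, 17.0, 0.0, 0.0, 0.0]]]
```

View pics/w2.png

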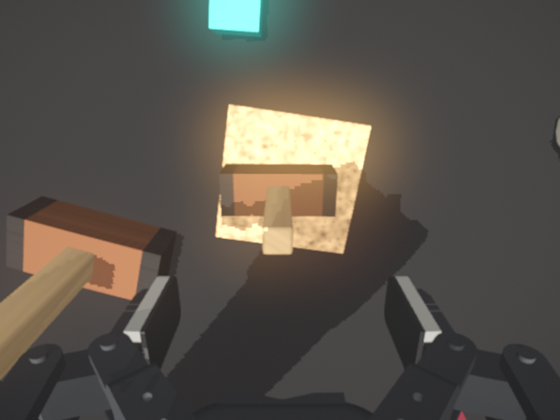

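The handle (278,240) lies between the fingers. Going down to grip.

Call:
move_arm(increments=[[[-1, -1, 20, 0, -0.3, 0], [-1, -1, 20, 0, 0, 0], [0, 0, 20, 0, 0, 0], [0, 0, 18, 0, 0, 0], [0, 0, 4, 0, 0, 0]]])

```text
time_s: 5.7
tool_pos: [0.4375, 0.2949, 0.0689]
tool_rot: [-0.002, 1.0, -0.023, 0.004]
force: [1.1, -0.6, 0.9]
gripper_width: 0.0855
```

```bash
python3 - <<'E'
from h import *
line((.432,.292,.061),-2.5,2)
E
```

```text
t 5.7 pos [0.4375 0.2949 0.0689] yaw -2.59 F [ 1.1 -0.6  0.9]
[[[-2.7, 1.6, 3.9, -0.2, -0.5, 0.0], [-2.7, 1.6, 4.0, 0.0, 0.0, -0.1]]]
```

Call:
move_arm(increments=[[[-3, 2, 4, -0.2, -0.5, 0], [-3, 1, 4, 0, 0, 0], [0, 0, 0, 0, 0, 0]]])

```text
time_s: 6.0
tool_pos: [0.4324, 0.2931, 0.0632]
tool_rot: [-0.001, 1.0, -0.023, 0.001]
force: [0.2, 0.1, -0.2]
gripper_width: 0.0854
```

```bash
python3 - <<'E'
from h import *
line((.432,.292,.061),-2.5,1)
E
```

```text
t 6.0 pos [0.4324 0.2931 0.0632] yaw -2.61 F [ 0.2  0.1 -0.2]
[[[-0.4, 1.1, 2.2, -0.1, -0.1, -0.1]]]
```

Call:
move_arm(increments=[[[0, 1, 2, -0.1, -0.1, 0], [0, 0, 0, 0, 0, 0], [0, 0, 0, 0, 0, 0], [0, 0, 0, 0, 0, 0], [0, 0, 0, 0, 0, 0]]], gripper=0, force=100)

```text
time_s: 6.5
tool_pos: [0.4334, 0.2925, 0.063]
tool_rot: [-0.0, 1.0, -0.023, 0.001]
force: [1.1, -0.1, -2.2]
gripper_width: 0.0146
```

Call:
move_arm(increments=[[[0, 0, 0, 0, 0, 0], [0, 0, 0, 0, 0, 0], [0, 0, 0, 0, 0, 0]]])

```text
time_s: 6.8
tool_pos: [0.4332, 0.2924, 0.0628]
tool_rot: [-0.0, 1.0, -0.023, 0.001]
force: [-0.1, -0.0, -0.1]
gripper_width: 0.015
```

Call:
move_arm(increments=[[[0, 0, -10, 0, 0, 0], [0, 0, -20, 0, 0, 0], [0, 0, -25, 0, 0, 0], [0, 0, -25, 0, 0, 0], [0, 0, -10, 0, 0, 0]]])

```text
time_s: 7.3
tool_pos: [0.4315, 0.2919, 0.1563]
tool_rot: [0.0, 1.0, -0.022, -0.001]
force: [-0.2, 0.5, -1.4]
gripper_width: 0.0147
```

```bash
python3 - <<'E'
from h import *
print(monitor.sense()['gripper_width'])
line((.46,.16,.15),-88.1,12)
E
```

```text
0.014694472717463165
t 7.3 pos [0.4315 0.2919 0.1563] yaw -2.56 F [-0.2  0.5 -1.4]
[[[2.9, 10.9, 0.5, 0.0, 0.1, 7.1], [4.2, 10.4, 0.6, 0.0, 0.0, 7.2], [5.4, 9.9, 0.5, 0.0, 0.0, 7.1], [6.7, 9.0, 0.5, 0.0, 0.0, 7.1], [7.7, 8.2, 0.6, 0.0, 0.0, 7.1]]]
[[[8.6, 7.2, 0.5, 0.0, 0.0, 7.2], [9.5, 6.0, 0.5, 0.0, 0.0, 7.1], [10.2, 4.8, 0.6, 0.0, 0.0, 7.1], [10.7, 3.6, 0.5, 0.0, 0.0, 7.2], [11.0, 2.1, 0.5, 0.0, 0.0, 7.1]]]
[[[11.2, 0.8, 0.5, 0.0, 0.0, 7.1], [11.3, -0.6, 0.6, 0.0, 0.0, 7.1]]]
```

Call:
move_arm(increments=[[[3, 11, 0, 0, 0, 7.1], [4, 10, 0, 0, 0, 7.1], [5, 10, 0, 0, 0, 7.1], [7, 9, 0, 0, 0, 7.1], [8, 8, 0, 0, 0, 7.1]]])

```text
time_s: 7.8
tool_pos: [0.4434, 0.2377, 0.1586]
tool_rot: [-0.001, 0.942, -0.334, 0.0]
force: [0.3, -0.3, -1.4]
gripper_width: 0.0149
```

Call:
move_arm(increments=[[[9, 7, 1, 0, 0, 7.1], [9, 6, 1, 0, 0, 7.1], [10, 5, 1, 0, 0, 7.1], [11, 4, 1, 0, 0, 7.1], [11, 2, 1, 0, 0, 7.1]]])

```text
time_s: 8.3
tool_pos: [0.4529, 0.1797, 0.1527]
tool_rot: [-0.0, 0.788, -0.616, -0.0]
force: [-0.3, 0.0, 0.0]
gripper_width: 0.0147
```

Call:
move_arm(increments=[[[6, 0, 0, 0, 0, 6], [0, 0, 0, 0, 0, 4], [0, 0, 0, 0, 0, 0]]])

```text
time_s: 8.6
tool_pos: [0.454, 0.1713, 0.1518]
tool_rot: [0.001, 0.726, -0.687, -0.0]
force: [-0.6, -0.0, -1.5]
gripper_width: 0.0147
```

```bash
python3 - <<'E'
from h import *
for n in ["wrist","scene","top"]:
  p,P=cloud(n); cv2.imwrite(f"pics/{n}3.png",p[:,:,::-1]); np.savez(f"{n}3.npz",p=p,P=P)
  m=box(P,.4,.68,-.15,.02,.058,.07); print(n,' case top',m.sum() and rect(P[m]))
line((.457,.12,.15),-88.1,5)
E
```

```text
wrist  case top ((510.4173889160156, 3.7111968994140625), (172.02467346191406, 36.47776412963867), 14.84201431274414)
scene  case top ((532.6173706054688, -49.3668098449707), (201.4303741455078, 111.41535186767578), 1.7094542980194092)
top  case top ((529.624755859375, -50.46971893310547), (200.20919799804688, 112.52291107177734), 1.331361174583435)
t 8.75 pos [0.4541 0.1717 0.1519] yaw -86.62 F [ 0.3 -0.3 -0.6]
[[[10.4, 0.0, 0.4, 0.1, 0.0, 0.3], [10.3, 0.0, 0.4, 0.0, 0.0, 0.3], [10.4, -0.1, 0.4, 0.0, 0.0, 0.3], [10.3, -0.1, 0.4, 0.0, 0.0, 0.3], [10.4, -0.2, 0.4, 0.0, 0.0, 0.3]]]
```

View pics/wrist3.png

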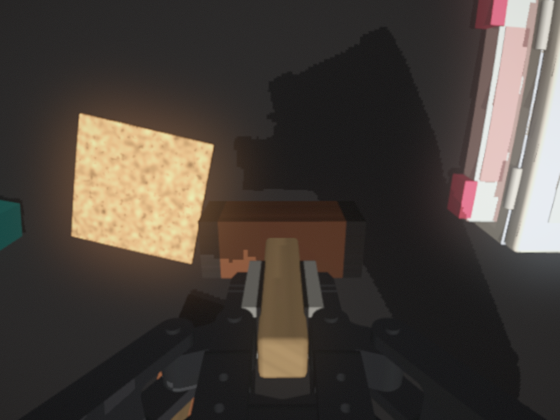

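View pics/scene3.png

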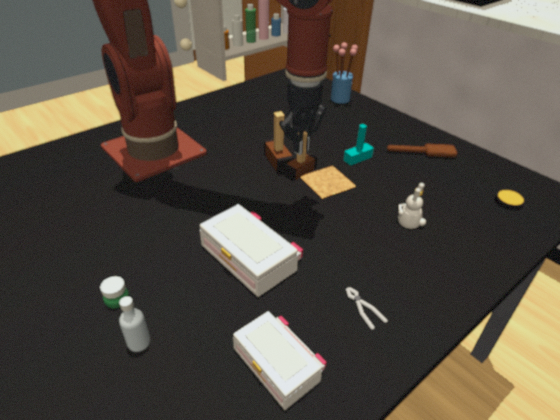

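The wrist view shows the mallet gripped with its head level (282,240). The coaster is free at (140,190), and the pads are at (490,10) and (465,195). I'll work out the positions from this view.

```bash
python3 - <<'E'
from h import *
f=np.load("wrist3.npz"); p,P=f['p'],f['P']; hsv=cv2.cvtColor(p,cv2.COLOR_RGB2HSV).astype(int)
h,s,v=hsv[...,0],hsv[...,1],hsv[...,2]
m=((h>160)|(h<3))&(s>150)&(v>80)
n,l,st,c=cv2.connectedComponentsWithStats(m.astype(np.uint8))
for i in range(1,n):
    if st[i,4]>40:
        q=P[l==i]; print(st[i],c[i].round(), np.nanpercentile(q,[2,50,98],axis=0).round(4).tolist())
        g=q[(q[:,2]>.029)&(q[:,2]<.036)]; print('top face', len(g), rect(g) if len(g)>5 else '')
m=(h<25)&(s>90)&(v>100)&box(P,.3,.6,.2,.4,-.02,.012); m=cv2.morphologyEx(m.astype(np.uint8),cv2.MORPH_OPEN,np.ones((5,5)))>0
print('coaster',rect(P[m]),np.median(P[m],0),m.sum())
for nm in ["top","scene"]:
  g=np.load(nm+"3.npz"); pp,PP=g['p'],g['P']; H=cv2.cvtColor(pp,cv2.COLOR_RGB2HSV)
  mm=(H[...,0]<25)&(H[...,1]>90)&(H[...,2]>100)&box(PP,.36,.53,.21,.37,0,.008); mm=cv2.morphologyEx(mm.astype(np.uint8),cv2.MORPH_OPEN,np.ones((3,3)))>0
  print(nm,rect(PP[mm]))
# mallet head top in tool frame
s_,t,M=cur(); z0=t[2]-.0588+.032
m=box(P,.40,.52,.1,.25,z0-.006,z0+.006)&(s>60); print('head',z0,rect(P[m]),m.sum(),t,yaw(M))
E
```

```text
coaster ((437.9332275390625, 293.1361083984375), (113.71385955810547, 114.70377349853516), 79.03507995605469) [0.44471704 0.29401591 0.00519656] 10066
top ((421.62689208984375, 330.0975341796875), (119.46629333496094, 56.43494415283203), 29.273941040039062)
scene ((440.9642333984375, 294.9442138671875), (116.56210327148438, 118.01468658447266), 78.30681610107422)
head 0.12514032023543922 ((454.18902587890625, 175.61349487304688), (33.00334167480469, 74.78549194335938), 2.676764488220215) 6856 [0.4540565  0.17168898 0.15194032] -86.61776332640086
```

```bash
python3 - <<'E'
from h import *
f=np.load("wrist3.npz"); p,P=f['p'],f['P']
for u,v in [(490,10),(465,195),(480,200),(510,60),(540,200)]: print(u,v,p[v,u],P[v,u].round(4))
h=cv2.cvtColor(p,cv2.COLOR_RGB2HSV).astype(int); m=(p[...,0]>150)&(p[...,1]<120)&(h[...,1]>110)&(h[...,0]>150)
n,l,st,c=cv2.connectedComponentsWithStats(m.astype(np.uint8))
for i in range(1,n):
    if st[i,4]>40:
        q=P[l==i]; q=q[~np.isnan(q[:,0])]; print(st[i], len(q), len(q) and (np.percentile(q,[2,50,98],axis=0).round(4).tolist()))
E
```

```text
490 10 [96 54 57] [0.5924 0.0379 0.0307]
465 195 [229 124 149] [0.4619 0.0307 0.0334]
480 200 [232 236 232] [0.458  0.0164 0.0313]
510 60 [226 194 189] [0.5616 0.017  0.0312]
540 200 [232 237 241] [ 0.4713 -0.0063  0.0663]
[490   0  16  26 331] 331 [[0.5834, 0.0285, 0.0314], [0.5912, 0.0333, 0.0331], [0.5987, 0.0378, 0.0346]]
[459 180  15  38 125] 125 [[0.444, 0.0257, 0.0301], [0.4519, 0.0312, 0.033], [0.473, 0.0329, 0.0346]]
```

Call:
move_arm(increments=[[[14, 0, 6, 0, 0, 0.5], [18, 0, 12, 0, 0, 0.5], [18, 0, 14, 0, 0, 0.5], [12, 0, 14, 0, 0, 0], [0, 0, 10, 0, 0, 0]]])

```text
time_s: 9.25
tool_pos: [0.4571, 0.1027, 0.0921]
tool_rot: [0.0, 0.719, -0.695, 0.0]
force: [-1.0, 0.8, -1.3]
gripper_width: 0.0147
```

```bash
python3 - <<'E'
from h import *
line((.4565,.1,.0665),-88.1,5)
E
```

```text
t 9.25 pos [0.4571 0.1027 0.0921] yaw -88.06 F [-1.   0.8 -1.3]
[[[0.5, 0.1, 5.1, 0.0, -0.1, 0.0], [0.6, 0.2, 5.2, 0.0, 0.0, 0.0], [0.5, 0.1, 5.1, 0.0, 0.0, 0.0], [0.6, 0.2, 5.1, 0.0, 0.0, 0.0], [0.5, 0.1, 5.1, 0.0, 0.0, 0.0]]]
```

Call:
move_arm(increments=[[[0, 0, 8, 0, 0, 0], [0, 0, 8, 0, 0, 0], [0, 0, 5, 0, 0, 0], [0, 0, 0, 0, 0, 0], [0, 0, 0, 0, 0, 0]]])

```text
time_s: 9.75
tool_pos: [0.4559, 0.1028, 0.0676]
tool_rot: [0.001, 0.719, -0.695, -0.001]
force: [0.2, -0.6, -1.4]
gripper_width: 0.0146
```

```bash
python3 - <<'E'
from h import *
line((.457,.08,.0665),-88.1,4)
p,P=cloud("wrist"); cv2.imwrite("pics/w4.png",p[:,:,::-1])
p,P=cloud("scene"); cv2.imwrite("pics/s4.png",cv2.resize(p[120:330,150:400,::-1],None,fx=3,fy=3)[:600,:800])
print(np.array(monitor.sense()['joint_torque']).round(2))
E
```

```text
t 9.75 pos [0.4559 0.1028 0.0676] yaw -88.01 F [ 0.2 -0.6 -1.4]
[[[5.7, -0.1, 0.3, 0.2, 0.0, 0.0], [5.7, -0.1, 0.2, 0.0, 0.0, 0.0], [5.7, -0.1, 0.3, 0.0, 0.0, 0.1], [5.7, -0.1, 0.3, 0.0, 0.0, 0.0]]]
[-2.000e-02 -4.266e+01 -2.550e+00 -3.391e+01  2.000e-02  1.000e-02
 -1.000e-02]
```

View pics/w4.png

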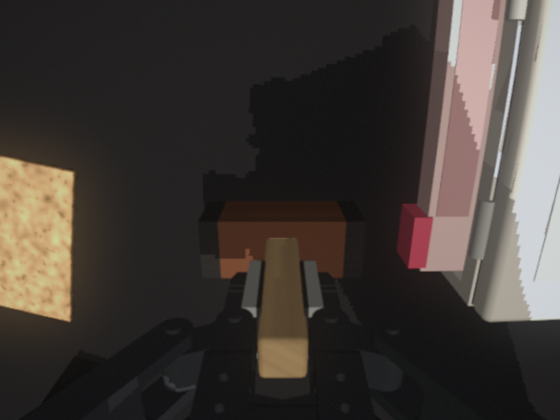

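View pics/s4.png

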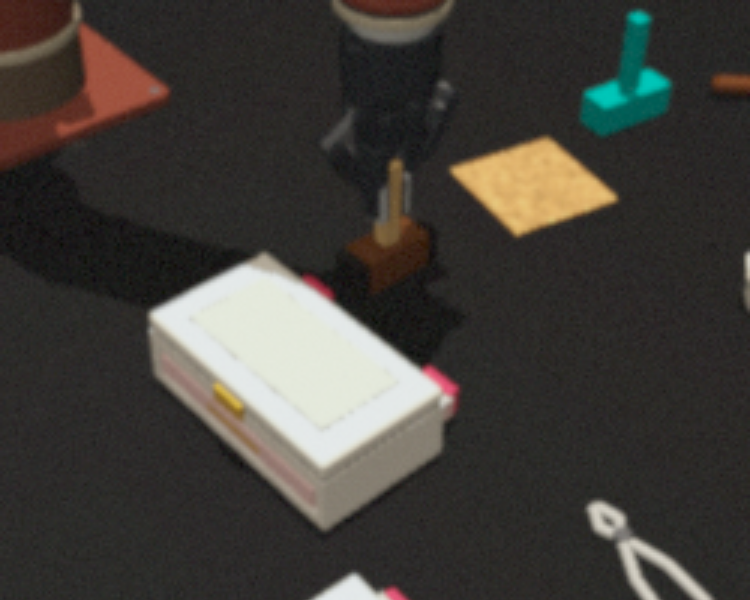

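Head (rows 202–276) and pad (205–268) are lined up in the wrist view with a gap of about 27 mm. Approaching.

Call:
move_arm(increments=[[[6, 0, 0, 0.2, 0, 0], [6, 0, 0, 0, 0, 0], [5, 0, 0, 0, 0, 0], [2, 0, 0, 0, 0, 0], [0, 0, 0, 0, 0, 0]]])

```text
time_s: 10.35
tool_pos: [0.4575, 0.0818, 0.069]
tool_rot: [-0.001, 0.719, -0.695, 0.002]
force: [-0.6, -0.5, -1.3]
gripper_width: 0.0145
```

Call:
move_arm(increments=[[[1, 0, 0, 0, 0, 0], [1, 0, 0, 0, 0, 0], [0, 0, 0, 0, 0, 0]]])

```text
time_s: 10.65
tool_pos: [0.4577, 0.0797, 0.069]
tool_rot: [-0.001, 0.719, -0.695, 0.002]
force: [-0.2, -0.1, -1.1]
gripper_width: 0.0147
```

```bash
python3 - <<'E'
from h import *
line((.457,.0756,.0665),-88.1,1)
E
```

```text
t 10.65 pos [0.4577 0.0797 0.069 ] yaw -88.05 F [-0.2 -0.1 -1.1]
[[[4.0, 0.8, 2.5, -0.2, -0.1, 0.1]]]
```

Call:
move_arm(increments=[[[1, 0.5, 1.5, 0, 0, 0], [1, 0, 0.5, 0, 0, 0], [0, 0, 0, 0, 0, 0]]])

```text
time_s: 10.95
tool_pos: [0.4571, 0.0778, 0.0668]
tool_rot: [-0.001, 0.719, -0.695, 0.002]
force: [-0.2, -0.0, -1.2]
gripper_width: 0.0147
```

Call:
move_arm(increments=[[[1, 0, 0, 0, 0, 0], [0, 0, 0, 0, 0, 0]]])

```text
time_s: 11.15
tool_pos: [0.4571, 0.0768, 0.0667]
tool_rot: [-0.001, 0.719, -0.695, 0.002]
force: [1.3, -0.7, -0.4]
gripper_width: 0.015
```

Call:
move_arm(increments=[[[0.5, 0, 0, 0, 0, 0], [0, 0, 0, 0, 0, 0]]])

```text
time_s: 11.35
tool_pos: [0.4571, 0.0762, 0.0667]
tool_rot: [-0.001, 0.719, -0.695, 0.002]
force: [-0.5, -0.5, -1.9]
gripper_width: 0.015
```

Call:
move_arm(increments=[[[0.5, 0, 0, 0, 0, 0], [0, 0, 0, 0, 0, 0]]])

```text
time_s: 11.55
tool_pos: [0.4572, 0.0757, 0.0668]
tool_rot: [-0.001, 0.719, -0.695, 0.002]
force: [-0.0, 0.5, -1.4]
gripper_width: 0.0147
```

Call:
move_arm(increments=[[[0.5, 0, 0, 0, 0, 0], [0, 0, 0, 0, 0, 0]]])

```text
time_s: 11.75
tool_pos: [0.4573, 0.0752, 0.0668]
tool_rot: [-0.001, 0.719, -0.695, 0.002]
force: [-0.3, 0.3, -1.1]
gripper_width: 0.0146
```

Call:
move_arm(increments=[[[0.5, 0, 0, 0, 0, 0], [0, 0, 0, 0, 0, 0]]])

```text
time_s: 11.95
tool_pos: [0.4573, 0.0748, 0.0668]
tool_rot: [-0.001, 0.719, -0.695, 0.002]
force: [0.0, 0.7, -1.2]
gripper_width: 0.0147
```

Call:
move_arm(increments=[[[0.5, 0, 0, 0, 0, 0], [0, 0, 0, 0, 0, 0]]])

```text
time_s: 12.15
tool_pos: [0.4572, 0.0747, 0.0669]
tool_rot: [-0.001, 0.719, -0.695, 0.001]
force: [0.6, -0.6, -0.8]
gripper_width: 0.0147
```

Call:
move_arm(increments=[[[0.5, 0, 0, 0, 0, 0], [0, 0, 0, 0, 0, 0]]])

```text
time_s: 12.35
tool_pos: [0.4572, 0.0747, 0.0669]
tool_rot: [-0.001, 0.72, -0.694, 0.001]
force: [-0.7, -0.1, -1.5]
gripper_width: 0.0149
```

Call:
move_arm(increments=[[[0.5, 0, 0, 0, 0, 0], [0, 0, 0, 0, 0, 0]]])

```text
time_s: 12.55
tool_pos: [0.4572, 0.0746, 0.0669]
tool_rot: [-0.002, 0.72, -0.694, 0.001]
force: [-0.4, 2.4, -0.6]
gripper_width: 0.0143
```

Contact is at TCP y ≈ 0.0747. A zero row relaxes the push, so I'll read the force at the end of a pushing row instead.

Call:
move_arm(increments=[[[1, 0, 0, 0, 0, 0]]])

```text
time_s: 12.65
tool_pos: [0.4573, 0.0744, 0.067]
tool_rot: [-0.002, 0.72, -0.694, 0.001]
force: [-1.5, 7.5, -0.2]
gripper_width: 0.0146
```

Call:
move_arm(increments=[[[1.5, 0, 0, 0, 0, 0]]])

```text
time_s: 12.75
tool_pos: [0.4573, 0.0743, 0.0672]
tool_rot: [-0.003, 0.72, -0.694, 0.0]
force: [-1.9, 8.6, 1.0]
gripper_width: 0.0149
```

Call:
move_arm(increments=[[[2, 0, 0, 0, 0, 0]]])

```text
time_s: 12.85
tool_pos: [0.4573, 0.0741, 0.0673]
tool_rot: [-0.004, 0.72, -0.694, -0.001]
force: [-2.6, 10.5, 0.4]
gripper_width: 0.0145
```

```bash
python3 - <<'E'
from h import *
line((.457,.0741,.0668),-88.1,1)
E
```

```text
t 12.85 pos [0.4573 0.0741 0.0673] yaw -87.82 F [-2.6 10.5  0.4]
[[[0.0, 0.3, 0.5, -0.2, 0.3, 0.3]]]
```

Call:
move_arm(increments=[[[2, 0, 0, 0, 0.3, 0]]])

```text
time_s: 12.95
tool_pos: [0.4572, 0.0741, 0.0675]
tool_rot: [-0.003, 0.721, -0.693, 0.0]
force: [-1.2, 10.2, 0.2]
gripper_width: 0.015
```

```bash
python3 - <<'E'
from h import *
line((.457,.0741,.0668),-88.1,1)
E
```

```text
t 12.95 pos [0.4572 0.0741 0.0675] yaw -87.78 F [-1.2 10.2  0.2]
[[[0.0, 0.2, 0.7, -0.3, 0.2, 0.3]]]
```

Call:
move_arm(increments=[[[2.5, 0, 0.3, -0.2, 0.2, 0.3]]])

```text
time_s: 13.05
tool_pos: [0.4574, 0.0741, 0.0675]
tool_rot: [-0.001, 0.719, -0.695, -0.0]
force: [-1.0, 12.1, 1.2]
gripper_width: 0.0145
```

Call:
move_arm(increments=[[[2.8, 0, 0.3, -0.2, 0.2, 0.2]]])

```text
time_s: 13.15
tool_pos: [0.4576, 0.0741, 0.0675]
tool_rot: [-0.0, 0.719, -0.695, -0.001]
force: [-1.8, 12.3, -0.2]
gripper_width: 0.0147
```

Call:
move_arm(increments=[[[3, 0, 0.2, -0.2, 0.2, 0.2]]])

```text
time_s: 13.25
tool_pos: [0.4577, 0.074, 0.0676]
tool_rot: [0.001, 0.718, -0.696, -0.002]
force: [-2.3, 12.6, 0.4]
gripper_width: 0.0148
```

```bash
python3 - <<'E'
from h import *
line((.457,.0741,.0668),-88.1,1)
E
```

```text
t 13.25 pos [0.4577 0.074  0.0676] yaw -88.2 F [-2.3 12.6  0.4]
[[[-0.1, 0.7, 0.8, 0.2, 0.1, -0.1]]]
```

Call:
move_arm(increments=[[[3.2, 0.3, 0.3, 0, 0.1, 0]]])

```text
time_s: 13.35
tool_pos: [0.4577, 0.0739, 0.0676]
tool_rot: [-0.0, 0.719, -0.695, -0.003]
force: [-2.1, 13.2, 0.1]
gripper_width: 0.0153
```

Call:
move_arm(increments=[[[3.4, 0.3, 0.3, 0, 0.1, 0]]])

```text
time_s: 13.45
tool_pos: [0.4576, 0.0738, 0.0677]
tool_rot: [-0.001, 0.72, -0.694, -0.003]
force: [-2.0, 14.7, 1.5]
gripper_width: 0.0148
```

```bash
python3 - <<'E'
from h import *
line((.457,.0741,.0668),-88.1,1)
E
```

```text
t 13.45 pos [0.4576 0.0738 0.0677] yaw -87.96 F [-2.  14.7  1.5]
[[[-0.3, 0.6, 0.9, 0.2, 0.4, 0.1]]]
```

Call:
move_arm(increments=[[[3.6, 0.3, 0.4, 0.1, 0.3, 0.1]]])

```text
time_s: 13.55
tool_pos: [0.4574, 0.0737, 0.0676]
tool_rot: [-0.002, 0.72, -0.694, -0.002]
force: [-2.8, 15.4, 1.3]
gripper_width: 0.0147
```

Call:
move_arm(increments=[[[3.6, 0.3, 0.4, 0.1, 0.3, 0.1]]])

```text
time_s: 13.65
tool_pos: [0.4573, 0.0736, 0.0675]
tool_rot: [-0.002, 0.72, -0.694, -0.001]
force: [-1.0, 14.3, 1.3]
gripper_width: 0.0147
```

Call:
move_arm(increments=[[[3.7, 0.2, 0.4, 0.1, 0.2, 0.1]]])

```text
time_s: 13.75
tool_pos: [0.4572, 0.0736, 0.0675]
tool_rot: [-0.003, 0.72, -0.694, -0.0]
force: [-2.5, 15.1, 2.1]
gripper_width: 0.0147
```

Call:
move_arm(increments=[[[3.7, 0.2, 0.4, 0.1, 0.2, 0.1]]])

```text
time_s: 13.85
tool_pos: [0.4571, 0.0736, 0.0675]
tool_rot: [-0.004, 0.72, -0.694, 0.001]
force: [-2.7, 14.5, 1.6]
gripper_width: 0.0146
```

Call:
move_arm(increments=[[[3.7, 0.2, 0.4, 0.1, 0.2, 0.1]]])

```text
time_s: 13.95
tool_pos: [0.457, 0.0735, 0.0675]
tool_rot: [-0.006, 0.72, -0.694, 0.001]
force: [-3.1, 14.9, 1.4]
gripper_width: 0.0147
```

```bash
python3 - <<'E'
from h import *
p,P=cloud("wrist"); cv2.imwrite("pics/w5.png",p[:,:,::-1])
print(monitor.sense()['force'])
line((.457,.0741,.0668),-88.1,1)
E
```

```text
[-1.76985267 15.44729029  1.47367381]
t 14.0 pos [0.457  0.0734 0.0674] yaw -87.82 F [-1.8 15.4  1.5]
[[[-0.7, -0.1, 0.7, -0.6, 0.3, 0.3]]]
```

View pics/w5.png

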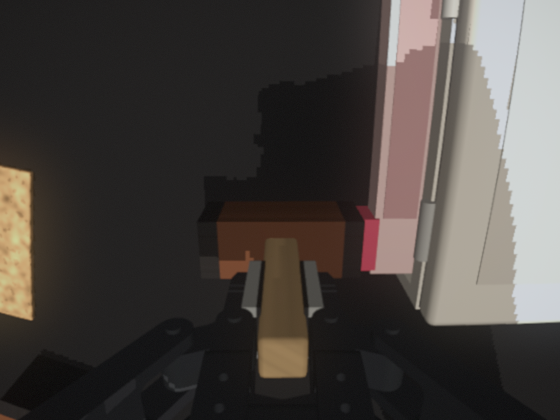

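Call:
move_arm(increments=[[[3.8, 0.2, 0.4, -0.3, 0.2, 0.2]]])

```text
time_s: 14.1
tool_pos: [0.457, 0.0733, 0.0675]
tool_rot: [-0.004, 0.72, -0.694, -0.0]
force: [-1.8, 14.7, 1.7]
gripper_width: 0.0145
```

Call:
move_arm(increments=[[[3.9, 0.2, 0.4, -0.3, 0.2, 0.2]]])

```text
time_s: 14.2
tool_pos: [0.4571, 0.0732, 0.0676]
tool_rot: [-0.003, 0.72, -0.694, -0.002]
force: [-2.6, 15.5, 1.4]
gripper_width: 0.0147
```

Call:
move_arm(increments=[[[3.9, 0.2, 0.4, -0.2, 0.2, 0.1]]])

```text
time_s: 14.3
tool_pos: [0.4572, 0.0731, 0.0677]
tool_rot: [-0.002, 0.72, -0.694, -0.003]
force: [-2.5, 15.3, 1.2]
gripper_width: 0.0144
```

Near end shows a plateau at about 15 N with slow creep, so it is probably moving. Switching to the far pad.

Call:
move_arm(increments=[[[-4, 0, 0, 0, 0, 0], [-6, 0, 0, 0, 0, 0], [-3, -10, 0, 0, 0, 0]]])

```text
time_s: 14.6
tool_pos: [0.4663, 0.0865, 0.0677]
tool_rot: [-0.002, 0.72, -0.694, -0.003]
force: [-0.1, -0.3, -0.8]
gripper_width: 0.0146
```

```bash
python3 - <<'E'
from h import *
line((.5965,.0905,.0668),-88.1,5)
E
```

```text
t 14.6 pos [0.4663 0.0865 0.0677] yaw -87.89 F [-0.1 -0.3 -0.8]
[[[0.2, -26.0, 0.1, 0.1, 0.4, 0.0], [0.1, -26.1, 0.2, 0.0, 0.0, 0.1], [0.1, -26.0, 0.2, 0.0, 0.0, 0.0], [0.1, -26.1, 0.1, 0.0, 0.0, 0.1], [0.1, -26.0, 0.2, 0.0, 0.0, 0.0]]]
```

Call:
move_arm(increments=[[[0, -24, 0, 0.1, 0.4, 0], [0, -32, 0, 0, 0, 0.1], [0, -32, 0, 0, 0, 0], [0, -24, 0, 0, 0, 0.1], [0, -10, 0, 0, 0, 0]]])

```text
time_s: 15.1
tool_pos: [0.5957, 0.0879, 0.0666]
tool_rot: [0.001, 0.718, -0.696, 0.003]
force: [0.9, 0.5, -0.9]
gripper_width: 0.0147
```

```bash
python3 - <<'E'
from h import *
line((.5965,.0865,.0668),-88.1,2)
E
```

```text
t 15.1 pos [0.5957 0.0879 0.0666] yaw -88.25 F [ 0.9  0.5 -0.9]
[[[0.7, -0.4, -0.1, -0.1, -0.3, -0.1], [0.7, -0.4, -0.1, 0.0, 0.0, -0.1]]]
```

Call:
move_arm(increments=[[[2, -0.4, 0, -0.1, -0.3, -0.1], [2, 0, 0, 0, 0, 0], [0, 0, 0, 0, 0, 0]]])

```text
time_s: 15.4
tool_pos: [0.5958, 0.0827, 0.0654]
tool_rot: [0.001, 0.718, -0.696, -0.001]
force: [-0.5, -0.3, -1.4]
gripper_width: 0.0145
```

```bash
python3 - <<'E'
from h import *
line((.5965,.0793,.0668),-88.1,2)
p,P=cloud("wrist"); cv2.imwrite("pics/w6.png",p[:,:,::-1])
E
```

```text
t 15.4 pos [0.5958 0.0827 0.0654] yaw -88.2 F [-0.5 -0.3 -1.4]
[[[1.7, -0.3, -0.7, 0.2, 0.0, 0.0], [1.7, -0.3, -0.7, 0.0, 0.0, -0.1]]]
```

View pics/w6.png

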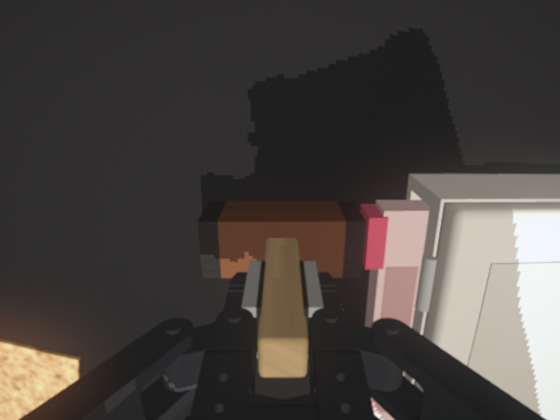

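Aligned with the far pad as well (rows 206–268 against 202–276).

Call:
move_arm(increments=[[[1, 0, -0.7, 0.1, 0, 0], [1, 0, 0, 0, 0, 0]]])

```text
time_s: 15.65
tool_pos: [0.5946, 0.0807, 0.0666]
tool_rot: [0.001, 0.718, -0.696, 0.0]
force: [0.2, -0.2, -0.5]
gripper_width: 0.0148
```

Call:
move_arm(increments=[[[1, 0, 0, 0, 0, 0], [1, 0, 0, 0, 0, 0]]])

```text
time_s: 15.85
tool_pos: [0.5943, 0.0795, 0.0671]
tool_rot: [0.0, 0.719, -0.695, 0.0]
force: [-0.0, 3.4, -1.7]
gripper_width: 0.0146
```

Call:
move_arm(increments=[[[1, 0, 0, 0, 0, 0], [1, 0, 0, 0, 0, 0]]])

```text
time_s: 16.05
tool_pos: [0.5942, 0.0793, 0.0673]
tool_rot: [-0.001, 0.719, -0.695, -0.001]
force: [0.9, 5.2, -1.6]
gripper_width: 0.0149
```

Call:
move_arm(increments=[[[2, -0.3, 0.2, 0, 0.2, 0.1]]])

```text
time_s: 16.15
tool_pos: [0.5944, 0.0792, 0.0673]
tool_rot: [-0.0, 0.719, -0.695, -0.0]
force: [-2.2, 9.4, -0.8]
gripper_width: 0.015
```

Call:
move_arm(increments=[[[2.5, -0.3, 0.2, 0, 0.2, 0.1]]])

```text
time_s: 16.25
tool_pos: [0.5944, 0.0793, 0.0672]
tool_rot: [0.0, 0.719, -0.695, 0.0]
force: [-1.5, 9.1, -1.0]
gripper_width: 0.015
```

Call:
move_arm(increments=[[[3, -0.3, 0.2, 0, 0.2, 0.1]]])

```text
time_s: 16.35
tool_pos: [0.5944, 0.0793, 0.0672]
tool_rot: [0.0, 0.719, -0.695, 0.0]
force: [-2.1, 10.4, 0.2]
gripper_width: 0.0149
```

Call:
move_arm(increments=[[[3, -0.3, 0.2, 0, 0.2, 0.1]]])

```text
time_s: 16.45
tool_pos: [0.5944, 0.0793, 0.0672]
tool_rot: [0.0, 0.719, -0.695, 0.0]
force: [-1.6, 9.9, 0.4]
gripper_width: 0.0151
```

Call:
move_arm(increments=[[[3.5, -0.3, 0.2, 0, 0.2, 0.1]]])

```text
time_s: 16.55
tool_pos: [0.5944, 0.0791, 0.0672]
tool_rot: [0.0, 0.719, -0.695, 0.0]
force: [-1.4, 10.8, 0.8]
gripper_width: 0.0147
```

Call:
move_arm(increments=[[[3.5, -0.3, 0.2, 0, 0.2, 0.1]]])

```text
time_s: 16.65
tool_pos: [0.5944, 0.0791, 0.0672]
tool_rot: [0.0, 0.72, -0.694, 0.0]
force: [-2.0, 10.7, -0.2]
gripper_width: 0.0146
```

Call:
move_arm(increments=[[[4, -0.3, 0.2, 0, 0.2, 0.1]]])

```text
time_s: 16.75
tool_pos: [0.5945, 0.0788, 0.0673]
tool_rot: [0.0, 0.72, -0.694, 0.0]
force: [-1.4, 11.7, 1.1]
gripper_width: 0.0146
```

Call:
move_arm(increments=[[[4, -0.3, 0.2, 0, 0.2, 0.1]]])

```text
time_s: 16.85
tool_pos: [0.5946, 0.0786, 0.0674]
tool_rot: [-0.0, 0.72, -0.694, -0.0]
force: [-1.5, 11.9, -0.2]
gripper_width: 0.0153
```

Call:
move_arm(increments=[[[4.3, -0.3, 0.2, 0, 0.2, 0.1], [4.3, -0.3, 0.2, 0, 0.2, 0]]])

```text
time_s: 17.05
tool_pos: [0.5948, 0.0782, 0.0676]
tool_rot: [-0.001, 0.722, -0.692, -0.001]
force: [-2.2, 12.6, 0.2]
gripper_width: 0.0146
```

Call:
move_arm(increments=[[[4.3, -0.3, 0.2, 0, 0.2, -0.1], [4.3, -0.3, 0.2, 0, 0.2, 0]]])

```text
time_s: 17.25
tool_pos: [0.5946, 0.0781, 0.0676]
tool_rot: [-0.001, 0.724, -0.69, -0.002]
force: [-3.0, 12.4, -0.1]
gripper_width: 0.0145
```

Call:
move_arm(increments=[[[4.3, -0.3, 0.2, 0, 0.2, 0.1], [4.3, -0.3, 0.2, 0, 0.2, 0]]])

```text
time_s: 17.45
tool_pos: [0.5945, 0.078, 0.0677]
tool_rot: [-0.002, 0.725, -0.688, -0.003]
force: [-3.0, 12.7, 0.0]
gripper_width: 0.015
```

Call:
move_arm(increments=[[[4.8, -0.5, 0.3, -0.1, 0.3, 0.8], [4.8, -0.5, 0.3, -0.1, 0.3, 0.6]]])

```text
time_s: 17.65
tool_pos: [0.5954, 0.0775, 0.0679]
tool_rot: [-0.001, 0.719, -0.695, -0.003]
force: [-1.7, 13.4, -0.3]
gripper_width: 0.0144
```

Call:
move_arm(increments=[[[4.8, -0.5, 0.3, -0.1, 0.3, 0.4], [4.8, -0.5, 0.3, -0.1, 0.3, 0.3]]])

```text
time_s: 17.85
tool_pos: [0.5961, 0.0771, 0.0679]
tool_rot: [0.0, 0.717, -0.698, -0.004]
force: [-2.0, 12.8, -0.7]
gripper_width: 0.0145
```

```bash
python3 - <<'E'
from h import *
line((.597,.077,.0668),-88.1,1)
E
```

```text
t 17.85 pos [0.5961 0.0771 0.0679] yaw -88.46 F [-2.  12.8 -0.7]
[[[0.1, -0.9, 1.1, 0.3, 0.3, -0.4]]]
```

Call:
move_arm(increments=[[[5, -0.2, 0.4, 0.2, 0.3, -0.2], [5, -0.2, 0.4, 0.1, 0.3, 0.1], [5, 0, 0.4, 0, 0.3, 0.1]]])

```text
time_s: 18.15
tool_pos: [0.5959, 0.0768, 0.0677]
tool_rot: [-0.002, 0.72, -0.694, -0.002]
force: [-1.6, 14.7, 0.4]
gripper_width: 0.0149
```

Call:
move_arm(increments=[[[5, 0, 0.4, 0, 0.3, 0.1], [5, 0, 0.4, 0, 0.3, 0.1], [5, 0, 0.4, 0, 0.3, 0.1]]])

```text
time_s: 18.45
tool_pos: [0.5956, 0.0767, 0.0678]
tool_rot: [-0.003, 0.721, -0.693, -0.001]
force: [-1.4, 15.4, 0.3]
gripper_width: 0.0149
```

```bash
python3 - <<'E'
from h import *
line((.597,.077,.0668),-88.1,1)
E
```

```text
t 18.45 pos [0.5956 0.0767 0.0678] yaw -87.67 F [-1.4 15.4  0.3]
[[[-0.2, -1.4, 1.0, -0.1, 0.3, 0.4]]]
```

Far end advanced about 2 mm. Back to the near pad.

Call:
move_arm(increments=[[[-4, 0, 0.3, 0, 0.3, 0.2], [-4, 0, 0.3, 0, 0, 0.2], [0, 15, 0.3, 0, 0, 0], [0, 32, 0, 0, 0, 0], [0, 34, 0, 0, 0, 0]]])

```text
time_s: 18.95
tool_pos: [0.5159, 0.0807, 0.0663]
tool_rot: [-0.001, 0.718, -0.696, 0.002]
force: [-0.4, -0.3, -0.6]
gripper_width: 0.0146
```

```bash
python3 - <<'E'
from h import *
line((.457,.081,.0668),-88.1,3)
E
```

```text
t 18.95 pos [0.5159 0.0807 0.0663] yaw -88.24 F [-0.4 -0.3 -0.6]
[[[-0.7, 19.6, -0.2, -0.2, -0.1, 0.0], [-0.7, 19.6, -0.2, 0.0, 0.0, -0.1], [-0.8, 19.6, -0.2, 0.0, 0.0, 0.0]]]
```

Call:
move_arm(increments=[[[-1, 28, 0, -0.2, 0, 0], [0, 18, 0, 0, 0, 0], [0, 7, 0, 0, 0, 0], [0, 0, 0, 0, 0, 0]]])

```text
time_s: 19.35
tool_pos: [0.4577, 0.0762, 0.0658]
tool_rot: [0.003, 0.717, -0.697, 0.002]
force: [0.6, 0.2, -1.2]
gripper_width: 0.0145
```

```bash
python3 - <<'E'
from h import *
line((.457,.074,.0668),-88.1,3)
E
```

```text
t 19.35 pos [0.4577 0.0762 0.0658] yaw -88.41 F [ 0.6  0.2 -1.2]
[[[0.7, 0.3, -0.3, 0.1, -0.4, -0.1], [0.7, 0.2, -0.4, 0.0, 0.0, -0.1], [0.7, 0.3, -0.3, 0.0, 0.0, -0.1]]]
```

Call:
move_arm(increments=[[[1.2, 0.3, -0.5, 0.1, -0.3, -0.2], [1.2, 0.2, -0.3, 0, 0, 0]]])

```text
time_s: 19.55
tool_pos: [0.459, 0.0739, 0.067]
tool_rot: [-0.0, 0.718, -0.696, 0.001]
force: [-3.1, 5.5, -1.1]
gripper_width: 0.015
```

Call:
move_arm(increments=[[[1.5, 0, 0, 0, 0, 0], [2, 0, 0.2, 0, 0.1, 0.1]]])

```text
time_s: 19.75
tool_pos: [0.4593, 0.0737, 0.0668]
tool_rot: [-0.001, 0.718, -0.697, -0.001]
force: [-3.3, 9.6, 1.5]
gripper_width: 0.0152
```

Call:
move_arm(increments=[[[2.5, 0, 0.2, 0, 0.1, 0.1], [3, 0, 0.2, 0, 0.2, 0.1]]])

```text
time_s: 19.95
tool_pos: [0.4595, 0.0737, 0.0665]
tool_rot: [-0.001, 0.717, -0.697, -0.002]
force: [-5.0, 12.6, 2.7]
gripper_width: 0.0147
```

Call:
move_arm(increments=[[[3.3, 0, 0.2, 0, 0.2, 0.1], [3.3, 0, 0.2, 0, 0.2, 0.1]]])

```text
time_s: 20.15
tool_pos: [0.4596, 0.0736, 0.0665]
tool_rot: [-0.0, 0.717, -0.697, -0.003]
force: [-4.3, 13.8, 4.2]
gripper_width: 0.0146
```

```bash
python3 - <<'E'
from h import *
line((.457,.072,.0668),-88.1,1)
E
```

```text
t 20.15 pos [0.4596 0.0736 0.0665] yaw -88.39 F [-4.3 13.8  4.2]
[[[1.6, 2.7, -0.3, 0.2, 0.3, -0.3]]]
```

```bash
python3 - <<'E'
from h import *
p,P=cloud("wrist"); cv2.imwrite("pics/w7.png",p[:,:,::-1])
p2,_=cloud("top"); cv2.imwrite("pics/t7.png",cv2.resize(p2[150:270,270:390,::-1],None,fx=5,fy=5,interpolation=cv2.INTER_NEAREST))
s=monitor.sense(); print(s['force'],s['moment'],s['tool_pos'])
E
```

```text
[-5.04895902 11.89076438  3.59381565] [ 2.98511118  1.27862208 -0.23428241] [0.45961667 0.07363395 0.06646272]
```

View pics/w7.png

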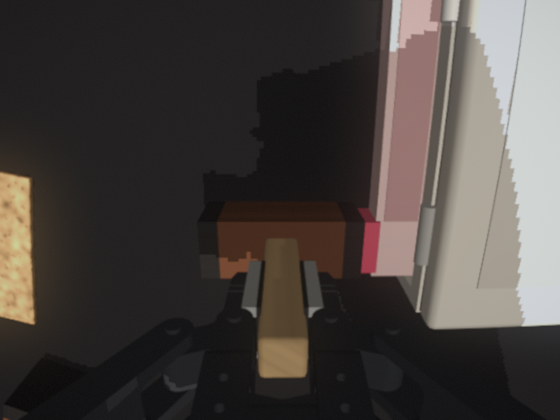

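View pics/t7.png

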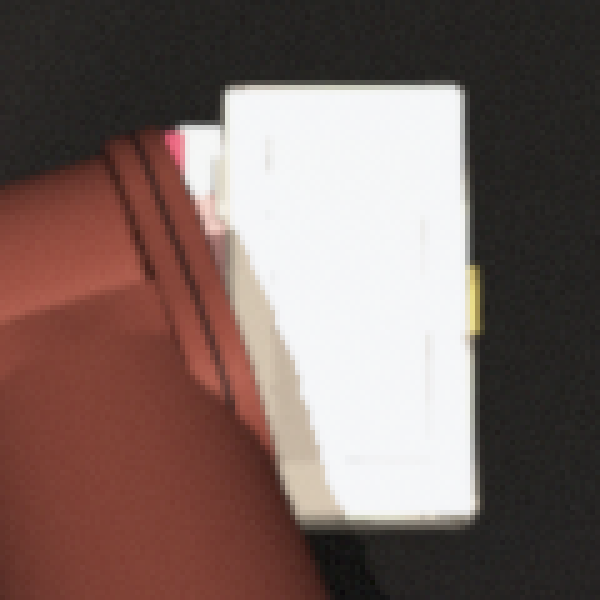

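```bash
python3 - <<'E'
from h import *
a=cv2.imread("pics/scene0.png")[200:300,190:310]; p,_=cams.camera("scene"); b=p[200:300,190:310,::-1]
cv2.imwrite("pics/cmp.png",cv2.resize(np.hstack([a,b]),None,fx=3.3,fy=5,interpolation=cv2.INTER_CUBIC))
a=cv2.imread("pics/top0.png")[150:270,290:380]; b=p2=cv2.imread("pics/t7.png")[::5,::5][:,20:110]
cv2.imwrite("pics/cmpt.png",cv2.resize(np.hstack([a,b]),None,fx=4.4,fy=4.4,interpolation=cv2.INTER_CUBIC))
E
```

```text
(no output)
```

View pics/cmp.png

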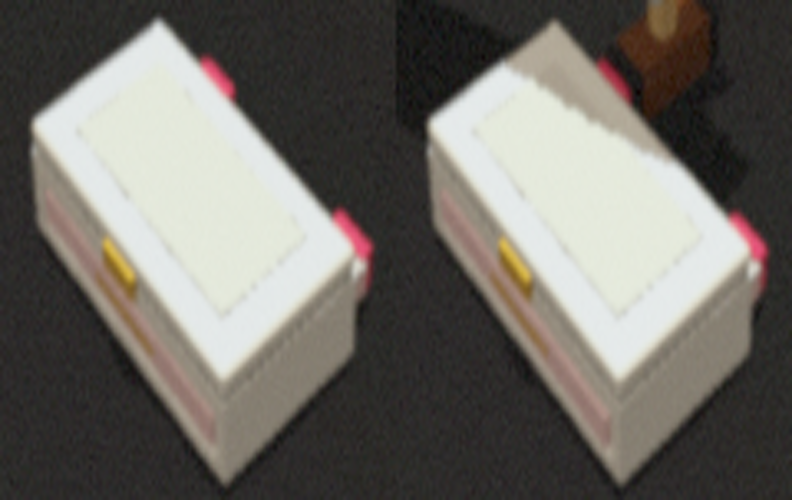

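View pics/cmpt.png

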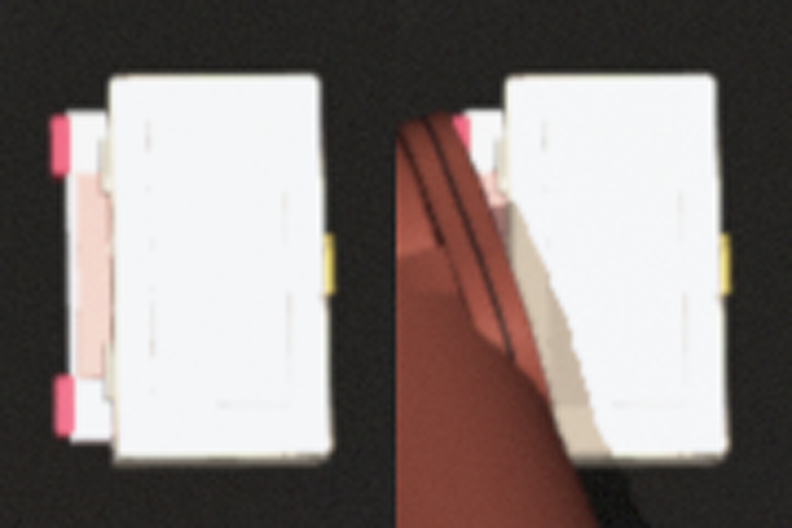

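```bash
python3 - <<'E'
from h import *
A=cv2.imread("pics/scene0.png"); p,_=cams.camera("scene"); B=p[...,::-1].copy()
def red(I):  # raspberry weight
    I=I.astype(float); return np.clip(I[...,2]-np.maximum(I[...,1],0)-40,0,None)
for nm,(x0,x1,y0,y1) in {"far":(286,306,236,262),"near":(246,264,208,222)}.items():
    for I in (A,B):
        w=red(I)[y0:y1,x0:x1]; yy,xx=np.mgrid[y0:y1,x0:x1]; print(nm,w.sum().round(),(w*xx).sum()/w.sum(),(w*yy).sum()/w.sum())
c=cams.camera_info("scene"); T=np.linalg.inv(c['T'])
for q in [(.598,.0383,.021),(.598,.0363,.021)]:
    k=T[:3,:3]@np.array(q)+T[:3,3]; print(k[0]/k[2]*c['fx']+c['cx'],k[1]/k[2]*c['fy']+c['cy'])
A=cv2.imread("pics/top0.png");B2,_=cams.camera("top");B=B2[...,::-1]
np.set_printoptions(linewidth=200)
print(A[178:184,300:322,1]);print(B[178:184,300:322,1])
E
```

```text
far 3988.0 296.93831494483453 246.72442326980942
far 3501.0 297.1810911168238 247.42330762639247
near 2660.0 255.73796992481203 214.96203007518798
near 1624.0 255.7185960591133 215.34913793103448
296.84403512726124 249.21835846761948
296.1718722834717 249.6235122727518
[[ 38  67  99 109 112 141 229 245 246 246 245 246 245 243 209 234 245 246 246 246 246 246]
 [ 39  62 100 109 112 137 230 245 246 246 246 245 246 244 223 237 245 245 246 246 246 246]
 [ 37  58  97 109 113 133 229 245 246 246 246 246 245 243 228 238 246 246 246 246 246 246]
 [ 35  54  98 111 111 133 230 245 246 246 246 245 235 233 223 238 245 246 246 245 246 246]
 [ 35  57  99 111 112 133 229 245 246 246 246 244 222 220 219 237 244 246 246 246 246 246]
 [ 35  55 100 111 113 133 229 245 246 246 246 244 219 218 219 234 244 246 246 246 246 245]]
[[ 53  51  61  85 105 113 148 232 245 246 246 247 246 244 213 234 246 246 246 247 247 247]
 [ 54  57  59  69  99 114 151 232 246 246 246 247 246 244 225 237 245 246 246 246 246 247]
 [ 57  59  59  63  87 109 148 232 246 246 247 247 246 243 229 240 245 246 247 247 246 246]
 [ 60  62  64  64  73 103 148 233 246 247 247 246 237 234 225 239 246 246 246 247 246 246]
 [ 58  63  66  67  68  88 144 232 246 246 246 244 223 222 220 238 245 247 246 246 246 246]
 [ 60  66  69  66  67  73 139 234 245 247 246 244 220 220 219 237 246 246 246 246 247 246]]
```

```bash
python3 - <<'E'
from h import *
f=np.load("wrist3.npz")
for nm in (0,1):
    if nm==0: P=f['P']; p=f['p']; t=np.array([.4541,.1717,.1519])
    else: p,P=cloud("wrist"); s,t,M=cur()
    m=np.zeros((420,560),bool); m[228:236,206:232]=1; m[228:232,206:256]=1; m[228:268,325:340]=1; m[228:268,225:240]=1
    q=P[m]; q=q[~np.isnan(q[:,0])]; print(np.median(P[228:268,225:240].reshape(-1,3),0)-t,np.median(P[228:268,325:340].reshape(-1,3),0)-t, np.median(P[240:265,345:358].reshape(-1,3),0)-t)
E
```

```text
[nan nan nan] [nan nan nan] [nan nan nan]
[nan nan nan] [nan nan nan] [nan nan nan]
```

```bash
python3 - <<'E'
from h import *
f=np.load("wrist3.npz")
for nm in (0,1):
    if nm==0: P=f['P']; p=f['p']; t=np.array([.4541,.1717,.1519])
    else: p,P=cloud("wrist"); s,t,M=cur()
    for sl in [(slice(228,262),slice(208,218)),(slice(228,262),slice(225,238)),(slice(228,262),slice(326,340)),(slice(228,262),slice(348,360)),(slice(210,216),slice(225,338))]:
        print(((np.nanmedian(P[sl].reshape(-1,3),0)-t)*1000).round(1), np.isnan(P[sl][...,0]).mean().round(2))
E
```

```text
[  1.4  34.5 -25.3] 0.01
[  2.   25.  -25.3] 0.0
[  4.6 -26.5 -25.5] 0.0
[  5.4 -37.2 -25.7] 0.0
[ 16.    0.4 -37.9] 0.01
[  2.2  34.9 -24.9] 0.01
[  2.6  25.5 -25. ] 0.01
[  4.  -26.1 -25.7] 0.0
[  4.1 -36.9 -25.8] 0.0
[ 15.7   0.6 -38.4] 0.0
```

Top-camera comparison: far end is out by about 2.0 mm, near by about 0.5 mm, and the mallet is not tilted. Pushing the near pad further.

Call:
move_arm(increments=[[[3.3, 0.8, -0.5, 0, 0.2, 0], [3.5, 0.8, -0.3, 0, 0.2, 0]]])

```text
time_s: 20.7
tool_pos: [0.4591, 0.0732, 0.0677]
tool_rot: [-0.001, 0.718, -0.696, -0.004]
force: [-1.5, 11.7, -0.7]
gripper_width: 0.0142
```

Call:
move_arm(increments=[[[3.5, 0.8, -0.3, 0, 0.2, 0], [3.5, 0.8, -0.3, 0, 0.2, 0]]])

```text
time_s: 20.9
tool_pos: [0.4588, 0.0725, 0.0685]
tool_rot: [-0.002, 0.719, -0.695, -0.004]
force: [-2.0, 11.8, -3.0]
gripper_width: 0.0145
```

```bash
python3 - <<'E'
from h import *
line((.457,.072,.0668),-88.1,1)
E
```

```text
t 20.9 pos [0.4588 0.0725 0.0685] yaw -87.99 F [-2.  11.8 -3. ]
[[[0.5, 1.8, 1.7, 0.2, 0.4, 0.1]]]
```

Call:
move_arm(increments=[[[3.5, 0.6, 0.3, 0.1, 0.3, 0], [3.5, 0.4, 0.3, 0.1, 0.3, 0], [3.6, 0.4, 0.2, 0, 0.2, 0]]])

```text
time_s: 21.2
tool_pos: [0.4584, 0.0723, 0.0677]
tool_rot: [-0.002, 0.721, -0.693, -0.003]
force: [-3.0, 13.3, 0.1]
gripper_width: 0.0145
```

Call:
move_arm(increments=[[[3.6, 0.4, 0.2, 0.1, 0.3, 0], [3.6, 0.4, 0.2, 0, 0.2, 0], [3.6, 0.4, 0.2, 0, 0.2, 0]]])

```text
time_s: 21.5
tool_pos: [0.4582, 0.0723, 0.0673]
tool_rot: [-0.003, 0.723, -0.691, -0.003]
force: [-3.7, 13.2, 0.6]
gripper_width: 0.015
```

```bash
python3 - <<'E'
from h import *
line((.457,.072,.0668),-88.1,1)
E
```

```text
t 21.5 pos [0.4582 0.0723 0.0673] yaw -87.39 F [-3.7 13.2  0.6]
[[[0.3, 1.2, 0.5, 0.0, 0.5, 0.7]]]
```

Call:
move_arm(increments=[[[4, 0.3, 0.2, 0, 0.3, 0.6], [4, 0.3, 0.2, 0, 0.3, 0.5], [4, 0.2, 0.2, 0, 0.3, 0.3]]])

```text
time_s: 21.8
tool_pos: [0.4587, 0.0721, 0.0674]
tool_rot: [-0.003, 0.717, -0.698, -0.003]
force: [-4.5, 14.8, 0.5]
gripper_width: 0.0147
```

Call:
move_arm(increments=[[[4, 0.2, 0.2, 0, 0.3, 0.2], [4.2, 0.2, 0.2, 0, 0.3, 0.2], [4.2, 0.2, 0.2, 0, 0.3, 0.2]]])

```text
time_s: 22.1
tool_pos: [0.4589, 0.0722, 0.0673]
tool_rot: [-0.002, 0.715, -0.699, -0.003]
force: [-4.3, 15.1, 1.4]
gripper_width: 0.0144
```

```bash
python3 - <<'E'
from h import *
line((.457,.072,.0668),-88.1,1)
E
```

```text
t 22.1 pos [0.4589 0.0722 0.0673] yaw -88.66 F [-4.3 15.1  1.4]
[[[0.1, 1.9, 0.5, 0.1, 0.4, -0.6]]]
```

Call:
move_arm(increments=[[[-5, 0, 0.2, 0, 0.3, -0.4], [-7, -5, 0.2, 0, 0, 0], [-2, -25, 0, 0, 0, 0], [-1, -34, 0, 0, 0, 0], [-1, -34, 0, 0, 0, 0]]])

```text
time_s: 22.6
tool_pos: [0.5597, 0.0924, 0.0665]
tool_rot: [0.001, 0.718, -0.696, -0.0]
force: [0.0, -0.0, -1.3]
gripper_width: 0.0147
```

```bash
python3 - <<'E'
from h import *
line((.5965,.086,.0668),-88.1,3)
E
```

```text
t 22.6 pos [0.5597 0.0924 0.0665] yaw -88.19 F [ 0.  -0.  -1.3]
[[[2.5, -12.2, -0.1, 0.1, 0.0, 0.0], [2.5, -12.2, -0.1, 0.0, 0.0, -0.1], [2.6, -12.2, -0.1, 0.0, 0.0, 0.0]]]
```

Call:
move_arm(increments=[[[3, -17, 0, 0.1, 0, 0], [5, -8, 0, 0, 0, 0], [3, -3, 0, 0, 0, 0], [1, 0, 0, 0, 0, 0]]])

```text
time_s: 23.0
tool_pos: [0.5942, 0.08, 0.0649]
tool_rot: [-0.0, 0.717, -0.697, 0.001]
force: [-0.1, 0.2, -0.8]
gripper_width: 0.0147
```

```bash
python3 - <<'E'
from h import *
line((.5965,.078,.0668),-88.1,3)
E
```

```text
t 23.0 pos [0.5942 0.08   0.0649] yaw -88.35 F [-0.1  0.2 -0.8]
[[[0.7, -0.7, -0.6, -0.1, 0.0, -0.1], [0.7, -0.8, -0.7, 0.0, 0.0, -0.1], [0.6, -0.7, -0.6, 0.0, 0.0, 0.0]]]
```

Call:
move_arm(increments=[[[1, -1.5, -1, 0, 0, -0.1], [1, -1, -0.5, 0, 0, -0.1], [1, 0, 0, 0, 0, 0], [1.5, 0, 0, 0, 0, 0]]])

```text
time_s: 23.4
tool_pos: [0.5953, 0.0772, 0.0671]
tool_rot: [-0.001, 0.719, -0.695, 0.0]
force: [1.2, 6.4, -1.8]
gripper_width: 0.0148
```

Call:
move_arm(increments=[[[2.5, 0, 0, 0, 0.1, 0.1], [3.5, 0, 0, 0, 0.2, 0.1], [4, -0.2, 0, 0, 0.2, 0.2]]])

```text
time_s: 23.7
tool_pos: [0.5952, 0.0766, 0.0682]
tool_rot: [-0.003, 0.719, -0.695, 0.001]
force: [0.8, 11.3, -3.1]
gripper_width: 0.0148
```

Call:
move_arm(increments=[[[4.5, -0.2, 0, 0, 0.2, 0.2], [4.8, -0.2, 0, 0, 0.2, 0.2], [4.8, -0.2, 0, 0, 0.2, 0.2]]])

```text
time_s: 24.0
tool_pos: [0.5951, 0.0763, 0.0688]
tool_rot: [-0.005, 0.719, -0.695, -0.0]
force: [0.6, 13.4, -4.8]
gripper_width: 0.0149
```

```bash
python3 - <<'E'
from h import *
line((.5965,.076,.0668),-88.1,1)
E
```

```text
t 24.0 pos [0.5951 0.0763 0.0688] yaw -88.12 F [ 0.6 13.4 -4.8]
[[[0.4, -1.4, 2.0, -0.4, 0.4, 0.0]]]
```

Call:
move_arm(increments=[[[4.8, -0.2, 0.8, -0.3, 0.3, 0.1], [4.8, -0.2, 0.8, -0.1, 0.3, 0.1], [5, -0.2, 0.6, 0, 0.3, 0.1]]])

```text
time_s: 24.3
tool_pos: [0.5953, 0.0765, 0.0678]
tool_rot: [-0.004, 0.72, -0.694, -0.002]
force: [-1.2, 13.0, -1.1]
gripper_width: 0.0148
```

Call:
move_arm(increments=[[[5, -0.2, 0.4, 0, 0.3, 0.1], [5, -0.2, 0.4, 0, 0.3, 0.1], [5, -0.2, 0.4, 0, 0.3, 0.1]]])

```text
time_s: 24.6
tool_pos: [0.595, 0.0765, 0.0679]
tool_rot: [-0.004, 0.722, -0.692, -0.001]
force: [-0.4, 13.4, -1.0]
gripper_width: 0.0151
```

```bash
python3 - <<'E'
from h import *
line((.5965,.076,.0668),-88.1,1)
E
```

```text
t 24.6 pos [0.595  0.0765 0.0679] yaw -87.52 F [-0.4 13.4 -1. ]
[[[0.6, -1.5, 1.1, -0.2, 0.5, 0.6]]]
```

Call:
move_arm(increments=[[[5.5, -0.3, 0.4, -0.1, 0.4, 0.5], [5.5, -0.3, 0.4, -0.1, 0.4, 0.3]]])

```text
time_s: 24.8
tool_pos: [0.5954, 0.0763, 0.0682]
tool_rot: [-0.003, 0.72, -0.694, -0.001]
force: [-0.4, 14.6, -1.5]
gripper_width: 0.0148
```

Call:
move_arm(increments=[[[5.8, -0.3, 0.4, 0, 0.4, 0.2], [5.8, -0.3, 0.4, 0, 0.4, 0.2]]])

```text
time_s: 25.0
tool_pos: [0.5956, 0.0759, 0.0682]
tool_rot: [-0.003, 0.72, -0.694, 0.0]
force: [-1.3, 15.6, -2.2]
gripper_width: 0.0148
```

Call:
move_arm(increments=[[[5.8, -0.3, 0.4, 0, 0.4, 0.2], [5.8, -0.3, 0.4, 0, 0.4, 0.2]]])

```text
time_s: 25.2
tool_pos: [0.5956, 0.0759, 0.0681]
tool_rot: [-0.003, 0.72, -0.694, 0.001]
force: [-0.8, 14.4, -3.3]
gripper_width: 0.0148
```

```bash
python3 - <<'E'
from h import *
line((.5965,.076,.0668),-88.1,1)
E
```

```text
t 25.2 pos [0.5956 0.0759 0.0681] yaw -87.84 F [-0.8 14.4 -3.3]
[[[0.0, -0.9, 1.3, -0.4, 0.1, 0.3]]]
```

```bash
cat >> h.py <<'E'
def edge(I,rows,x0,x1,th=180):
    out=[]
    for r in rows:
        g=I[r,:,1].astype(float)
        for c in range(x0,x1):
            if g[c]<th<=g[c+1]: out.append(c+(th-g[c])/(g[c+1]-g[c])); break
        else: out.append(np.nan)
    return np.array(out).round(2)
def trayedges(B=None):
    A=cv2.imread("pics/top0.png")
    if B is None: B=cams.camera("top")[0][...,::-1]
    for nm,rs in (("far",range(178,188)),("near",range(238,248))):
        a=edge(A,rs,300,315); b=edge(B,rs,300,315); print(nm,a,b,'mm',(np.nanmedian(b-a)/.432).round(2))
    return B
E
python3 - <<'E'
from h import *
B=trayedges(); cv2.imwrite("pics/t8.png",cv2.resize(B[150:270,270:390],None,fx=5,fy=5,interpolation=cv2.INTER_NEAREST))
E
```

```text
far [305.44 305.46 305.49 305.48 305.49 305.49 305.47 305.48 305.47 305.48] [nan nan nan nan nan nan nan nan nan nan] mm nan
near [306.41 306.41 306.4  306.4  306.43 306.43 306.45 306.45 306.44 306.39] [nan nan nan nan nan nan nan nan nan nan] mm nanh.py:54: RuntimeWarning: All-NaN slice encountered
  a=edge(A,rs,300,315); b=edge(B,rs,300,315); print(nm,a,b,'mm',(np.nanmedian(b-a)/.432).round(2))
```

View pics/t8.png

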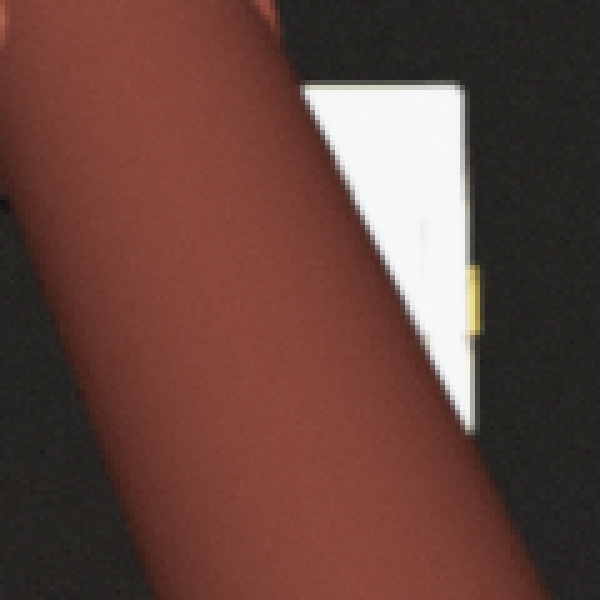

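Call:
move_arm(increments=[[[6.2, -0.3, 0.8, -0.2, 0.3, 0.3], [6.2, -0.2, 0.6, -0.1, 0.3, 0.2], [6.3, -0.2, 0.5, 0, 0.3, 0.2]]])

```text
time_s: 25.55
tool_pos: [0.596, 0.0753, 0.0679]
tool_rot: [-0.004, 0.72, -0.694, -0.0]
force: [-0.8, 17.3, -0.5]
gripper_width: 0.0144
```

Call:
move_arm(increments=[[[6.4, -0.2, 0.5, 0, 0.3, 0.2], [6.4, -0.2, 0.5, 0, 0.3, 0.2], [6.4, -0.2, 0.5, 0, 0.3, 0.2]]])

```text
time_s: 25.85
tool_pos: [0.5961, 0.0748, 0.0682]
tool_rot: [-0.006, 0.721, -0.693, -0.001]
force: [-0.4, 16.0, -0.4]
gripper_width: 0.0146
```

```bash
python3 - <<'E'
from h import *
line((.5965,.076,.0668),-88.1,1)
print(monitor.sense()['moment'])
E
```

```text
t 25.85 pos [0.5961 0.0748 0.0682] yaw -87.73 F [-0.4 16.  -0.4]
[[[-1.2, -0.4, 1.4, -0.4, 0.6, 0.4]]]
[ 4.35887606  0.24301274 -0.1692511 ]
```

Call:
move_arm(increments=[[[-6, 0, 0.4, -0.2, 0.4, 0.3], [-7, 5, 0.4, -0.2, 0.2, 0.1], [-2, 25, 0, 0, 0, 0], [0, 34, 0, 0, 0, 0], [0, 34, 0, 0, 0, 0]]])

```text
time_s: 26.35
tool_pos: [0.4964, 0.0877, 0.0672]
tool_rot: [0.0, 0.718, -0.696, 0.001]
force: [0.1, 0.2, -0.0]
gripper_width: 0.0149
```

```bash
python3 - <<'E'
from h import *
line((.457,.078,.067),-88.1,3)
B=trayedges()
E
```

```text
t 26.35 pos [0.4964 0.0877 0.0672] yaw -88.14 F [ 0.1  0.2 -0. ]
[[[2.8, 13.2, 0.1, -0.1, -0.1, 0.0], [2.8, 13.3, 0.0, 0.0, 0.0, 0.0], [2.8, 13.2, 0.1, 0.0, 0.0, 0.0]]]
far [305.44 305.46 305.49 305.48 305.49 305.49 305.47 305.48 305.47 305.48] [306.47 306.49 306.79 308.05 308.83 309.14 311.38 312.06 312.43 312.65] mm 8.09
near [306.41 306.41 306.4  306.4  306.43 306.43 306.45 306.45 306.44 306.39] [nan nan nan nan nan nan nan nan nan nan] mm nanh.py:54: RuntimeWarning: All-NaN slice encountered
  a=edge(A,rs,300,315); b=edge(B,rs,300,315); print(nm,a,b,'mm',(np.nanmedian(b-a)/.432).round(2))
```

```bash
python3 - <<'E'
from h import *
p,P=cloud("wrist"); s,t,M=cur(); cv2.imwrite("pics/w9.png",p[:,:,::-1])
for sl in [(slice(228,262),slice(208,218)),(slice(228,262),slice(225,238)),(slice(228,262),slice(326,340)),(slice(228,262),slice(348,360)),(slice(210,216),slice(225,338))]:
        print(((np.nanmedian((P[sl].reshape(-1,3)-t)@M,0))*1000).round(1))
p2=cams.camera("top")[0]; print(t, s['time_s'])
print(p2[176:182,300:316,1]); print(cv2.imread("pics/top0.png")[176:182,300:316,1])
cv2.imwrite("pics/t9.png",cv2.resize(p2[150:270,270:390,::-1],None,fx=5,fy=5,interpolation=cv2.INTER_NEAREST))
E
```

```text
[-34.7  -3.5  25.3]
[-25.2  -3.3  25.2]
[26.3 -3.4 25.5]
[37.  -3.1 25.5]
[  0.1 -16.1  37.9]
[0.49316511 0.08724273 0.06672458] 26.45
[[ 46  38  47  74  83  97 164 232 244 245 245 245 244 241 190 229]
 [ 52  40  55  95 108 110 140 231 246 247 246 246 246 243 201 231]
 [ 63  47  56  97 111 111 134 230 246 246 246 246 246 244 211 234]
 [ 68  48  58  98 111 112 134 230 246 247 246 246 246 245 225 237]
 [ 71  63  60  97 110 111 131 228 244 246 246 247 245 243 228 239]
 [ 70  69  63  97 108 108 115 198 224 240 246 245 236 234 223 239]]
[[ 37  47  65  71  86 159 220 231 232 232 232 232 232 228 176 229]
 [ 36  61  87  99 105 143 229 244 245 245 245 245 245 241 199 229]
 [ 38  67  99 109 112 141 229 245 246 246 245 246 245 243 209 234]
 [ 39  62 100 109 112 137 230 245 246 246 246 245 246 244 223 237]
 [ 37  58  97 109 113 133 229 245 246 246 246 246 245 243 228 238]
 [ 35  54  98 111 111 133 230 245 246 246 246 245 235 233 223 238]]
```

View pics/t9.png

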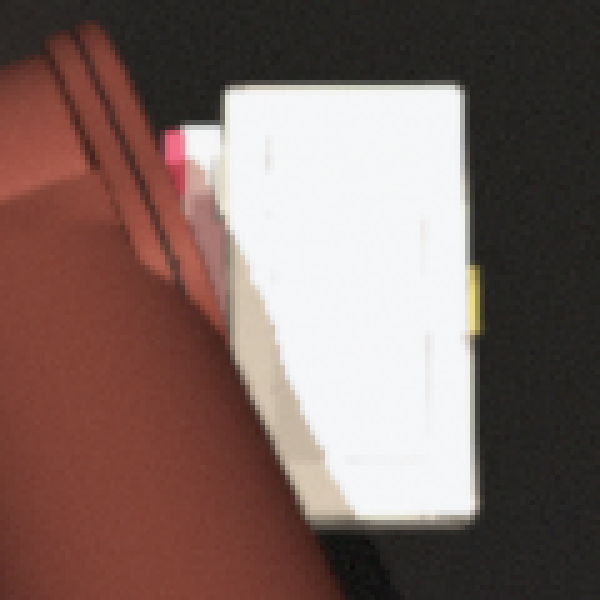

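View pics/w9.png

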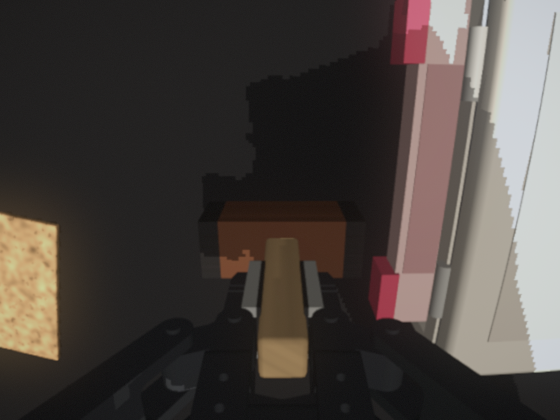

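```bash
cat >> h.py <<'E'
def rayplane(n,uv,z,c=None):
    c=c or cams.camera_info(n); uv=np.atleast_2d(uv).astype(float)
    x=(uv[:,0]-c['cx'])/c['fx']; y=(uv[:,1]-c['cy'])/c['fy']; X,Y=x.copy(),y.copy()
    for _ in range(6):
        k=1+c['k1']*(X*X+Y*Y); X=x/k;Y=y/k
    d=np.stack([X,Y,np.ones_like(X)],-1)@c['T'][:3,:3].T; o=c['T'][:3,3]
    return o+d*((z-o[2])/d[:,2])[:,None]
CC=np.array([.531,-.049]); CA=np.radians(1.7)
def tocase(Q):
    d=Q[:,:2]-CC; return np.stack([d[:,0]*np.cos(CA)+d[:,1]*np.sin(CA),-d[:,0]*np.sin(CA)+d[:,1]*np.cos(CA)],-1)*1000
def padedges(p,c,near,far):
    # red->white boundary column per row, for row ranges & col ranges
    for nm,(r0,r1,c0,c1) in (("near",near),("far",far)):
        L=[]
        for r in range(r0,r1):
            ra=p[r,c0:c1,1].astype(float)/np.maximum(p[r,c0:c1,0],1)   # g/r: red low, white/pink high
            i=np.where((ra[:-1]<.5)&(ra[1:]>=.5))[0]
            if len(i): i=i[-1]; L.append((c0+i+(.5-ra[i])/(ra[i+1]-ra[i]),r))
        if L:
            q=tocase(rayplane("wrist",L,.032,c)); print(nm,len(L),'x',q[:,0].min().round(1),q[:,0].max().round(1),'y',np.median(q[:,1]).round(2),'sd',q[:,1].std().round(2), np.percentile(q[:,1],[10,90]).round(2))
E
python3 - <<'E'
from h import *
import os
c=cams.camera_info("wrist"); p=cv2.imread("pics/w9.png")[...,::-1]
# arm assumed still at same pose as w9
padedges(p,c,(270,315,365,410),(5,58,380,445))
# reference from wrist3 (pose then)
E
```

```text
near 45 x -77.7 -48.2 y 71.12 sd 0.93 [71.08 71.46]
far 53 x 63.2 85.3 y 70.99 sd 4.45 [70.89 80.17]
```

```bash
python3 - <<'E'
from h import *
c=cams.camera_info("wrist"); s,t,M=cur(); Tt=np.eye(4); Tt[:3,:3]=M; Tt[:3,3]=t
X=np.linalg.inv(Tt)@c['T']
p=np.load("wrist3.npz")['p']
q=np.array([.001,.726,-.687,0.]); q/=np.linalg.norm(q)
T0=np.eye(4); T0[:3,:3]=R.from_quat([q[1],q[2],q[3],q[0]]).as_matrix(); T0[:3,3]=[.4541,.1717,.1519]
c0=dict(c); c0['T']=T0@X
padedges(p,c0,(184,215,455,500),(2,24,480,530))
np.save("X.npy",X)
E
```

```text
near 13 x -83.0 -72.4 y 81.0 sd 1.65 [78.9  82.95]
far 21 x 55.2 68.6 y 83.93 sd 1.89 [83.81 84.05]
```

```bash
python3 - <<'E'
from h import *
f=np.load("wrist3.npz"); p,P=f['p'],f['P']
X=np.load("X.npy"); c=cams.camera_info("wrist")
q=np.array([.001,.726,-.687,0.]); q/=np.linalg.norm(q)
T0=np.eye(4); T0[:3,:3]=R.from_quat([q[1],q[2],q[3],q[0]]).as_matrix(); T0[:3,3]=[.4541,.1717,.1519]
c0=dict(c); c0['T']=T0@X
for uv in [(490,10),(465,195),(540,200),(505,12)]: print(uv,P[uv[1],uv[0]].round(4),rayplane("wrist",uv,P[uv[1],uv[0],2],c0).round(4), p[uv[1],uv[0]])
for r in (5,12,20): print(p[r,480:530].tolist()[::2])
for r in (190,200,210): print(p[r,450:500].tolist()[::2])
E
```

```text
(490, 10) [0.5924 0.0379 0.0307] [[0.5921 0.0378 0.0307]] [96 54 57]
(465, 195) [0.4619 0.0307 0.0334] [[0.4616 0.0309 0.0334]] [229 124 149]
(540, 200) [ 0.4713 -0.0063  0.0663] [[ 0.4708 -0.0062  0.0663]] [232 237 241]
(505, 12) [0.5918 0.0283 0.0331] [[0.5916 0.0282 0.0331]] [221 140 155]
[[106, 53, 58], [105, 53, 58], [106, 54, 59], [107, 56, 60], [107, 57, 61], [98, 54, 58], [131, 65, 74], [217, 113, 136], [220, 115, 138], [220, 115, 138], [220, 116, 139], [219, 115, 138], [220, 115, 138], [220, 137, 152], [223, 223, 219], [223, 227, 223], [223, 227, 222], [223, 226, 222], [223, 226, 222], [223, 226, 222], [223, 226, 222], [223, 226, 222], [223, 226, 222], [222, 226, 222], [219, 222, 218]]
[[106, 52, 57], [106, 54, 58], [107, 55, 60], [107, 56, 61], [98, 54, 57], [98, 56, 59], [187, 92, 110], [221, 116, 140], [220, 115, 138], [220, 116, 139], [220, 116, 139], [220, 116, 139], [220, 116, 139], [222, 193, 194], [224, 228, 224], [224, 227, 223], [224, 227, 223], [224, 227, 223], [223, 227, 223], [223, 227, 222], [223, 227, 223], [223, 227, 223], [223, 227, 222], [224, 228, 223], [2
[... 957 characters left out ...]
], [229, 124, 148], [228, 124, 148], [229, 125, 149], [228, 123, 148], [230, 197, 200], [233, 237, 233], [232, 236, 232], [232, 236, 232], [232, 236, 232], [232, 236, 232], [232, 236, 232], [233, 236, 233], [232, 236, 233], [232, 236, 233], [233, 237, 233], [232, 237, 233], [206, 191, 185]]
[[91, 49, 54], [96, 51, 55], [97, 52, 55], [98, 54, 59], [98, 55, 59], [163, 75, 87], [203, 100, 119], [229, 123, 148], [228, 123, 148], [228, 123, 148], [228, 121, 147], [230, 195, 199], [232, 237, 233], [232, 236, 232], [232, 236, 232], [232, 236, 232], [232, 236, 232], [232, 236, 233], [232, 236, 232], [232, 236, 233], [232, 236, 232], [233, 237, 233], [229, 231, 227], [200, 178, 172], [191, 168, 161]]
```

```bash
sed -i 's/ra\[:-1\]<.5)&(ra\[1:\]>=.5)/ra[:-1]<.72)\&(ra[1:]>=.72)/; s/(.5-ra\[i\])/(.72-ra[i])/; s/i=i\[-1\]; L.append/i=i[0]; L.append/' h.py
python3 - <<'E'
from h import *
X=np.load("X.npy"); c=cams.camera_info("wrist")
q=np.array([.001,.726,-.687,0.]); q/=np.linalg.norm(q)
T0=np.eye(4); T0[:3,:3]=R.from_quat([q[1],q[2],q[3],q[0]]).as_matrix(); T0[:3,3]=[.4541,.1717,.1519]
c0=dict(c); c0['T']=T0@X
padedges(np.load("wrist3.npz")['p'],c0,(184,212,466,500),(2,20,495,530))
padedges(cv2.imread("pics/w9.png")[...,::-1],c,(275,310,380,410),(10,45,405,445))
E
```

```text
near 28 x -80.4 -58.4 y 73.49 sd 0.07 [73.43 73.62]
far 18 x 58.5 69.4 y 74.48 sd 0.06 [74.42 74.57]
near 35 x -74.2 -51.5 y 70.5 sd 0.05 [70.43 70.54]
far 35 x 68.9 83.6 y 70.34 sd 0.09 [70.27 70.47]
```

Call:
move_arm(increments=[[[0, 18, 0, 0, 0, 0], [1, 11, 0, 0, 0, 0], [3, 4, 0, 0, 0, 0], [3, 0, 0, 0, 0, 0]]])

```text
time_s: 26.9
tool_pos: [0.4644, 0.078, 0.0684]
tool_rot: [0.0, 0.718, -0.696, 0.003]
force: [0.3, 0.9, -1.4]
gripper_width: 0.0147
```

```bash
python3 - <<'E'
from h import *
line((.457,.073,.067),-88.1,3)
E
```

```text
t 26.9 pos [0.4644 0.078  0.0684] yaw -88.16 F [ 0.3  0.9 -1.4]
[[[1.6, 2.5, 0.5, -0.3, -0.3, 0.0], [1.6, 2.6, 0.5, 0.0, 0.0, 0.0], [1.6, 2.5, 0.4, 0.0, 0.0, -0.1]]]
```

Call:
move_arm(increments=[[[1, 5, 1, -0.3, -0.3, 0], [1, 3, 0.5, 0, 0, 0], [1.2, 0, 0, 0, 0, 0], [1.2, 0, 0, 0, 0, 0]]])

```text
time_s: 27.3
tool_pos: [0.4578, 0.0727, 0.067]
tool_rot: [-0.001, 0.718, -0.696, -0.001]
force: [-0.4, 5.5, 0.3]
gripper_width: 0.0147
```

Call:
move_arm(increments=[[[1.2, 0, 0, 0, 0, 0], [2, 0, 0, 0, 0, 0], [3, 0, 0, 0, 0.2, 0]]])

```text
time_s: 27.6
tool_pos: [0.4579, 0.072, 0.0675]
tool_rot: [-0.002, 0.719, -0.695, -0.002]
force: [-4.3, 12.4, 2.1]
gripper_width: 0.0151
```

Call:
move_arm(increments=[[[4, 0, 0, 0, 0.2, 0], [4.2, 0, 0, 0, 0.2, 0.1], [4.4, 0, 0, 0, 0.2, 0.1]]])

```text
time_s: 27.9
tool_pos: [0.4569, 0.0702, 0.0678]
tool_rot: [-0.002, 0.72, -0.694, -0.004]
force: [-3.8, 15.5, 0.7]
gripper_width: 0.0147
```

```bash
python3 - <<'E'
from h import *
line((.457,.07,.067),-88.1,1)
E
```

```text
t 27.9 pos [0.4569 0.0702 0.0678] yaw -87.95 F [-3.8 15.5  0.7]
[[[0.2, -0.1, 0.8, 0.1, 0.4, 0.2]]]
```

Call:
move_arm(increments=[[[4.5, 0.5, 0.3, 0.1, 0.3, 0.1], [4.6, 0.5, 0.3, 0, 0.3, 0.1], [4.6, 0.5, 0.3, 0, 0.3, 0.1]]])

```text
time_s: 28.2
tool_pos: [0.4558, 0.069, 0.0679]
tool_rot: [-0.003, 0.721, -0.693, -0.002]
force: [-3.2, 15.8, 0.8]
gripper_width: 0.0148
```

Call:
move_arm(increments=[[[4.6, 0.5, 0.3, 0, 0.3, 0.2], [4.6, 0.5, 0.3, 0, 0.3, 0.2], [4.6, 0.5, 0.3, 0, 0.3, 0.2]]])

```text
time_s: 28.5
tool_pos: [0.4554, 0.0685, 0.0682]
tool_rot: [-0.003, 0.72, -0.694, -0.0]
force: [-1.3, 16.5, 0.3]
gripper_width: 0.0145
```

```bash
python3 - <<'E'
from h import *
line((.457,.07,.067),-88.1,1)
E
```

```text
t 28.5 pos [0.4554 0.0685 0.0682] yaw -87.83 F [-1.3 16.5  0.3]
[[[-1.4, -1.7, 1.2, -0.2, 0.3, 0.3]]]
```

Call:
move_arm(increments=[[[-6, 0, 0.5, -0.1, 0.3, 0.2], [-9, -5, 0.4, 0, 0, 0.1], [-3, -25, 0.3, 0, 0, 0], [-2, -34, 0, 0, 0, 0], [-1, -34, 0, 0, 0, 0]]])

```text
time_s: 29.0
tool_pos: [0.5535, 0.0947, 0.067]
tool_rot: [0.001, 0.719, -0.695, 0.002]
force: [0.1, 0.5, -0.1]
gripper_width: 0.0149
```

```bash
python3 - <<'E'
from h import *
line((.5965,.081,.067),-88.1,3)
E
```

```text
t 29.0 pos [0.5535 0.0947 0.067 ] yaw -88.01 F [ 0.1  0.5 -0.1]
[[[5.1, -14.2, 0.0, -0.1, -0.2, 0.0], [5.1, -14.1, 0.1, 0.0, 0.0, 0.1], [5.0, -14.2, 0.0, 0.0, 0.0, 0.0]]]
```

Call:
move_arm(increments=[[[4, -22, 0, -0.1, -0.2, 0], [7, -13, 0, 0, 0, 0], [5, -4, 0, 0, 0, 0.1], [1, 0, 0, 0, 0, 0]]])

```text
time_s: 29.4
tool_pos: [0.5995, 0.0788, 0.0652]
tool_rot: [-0.0, 0.718, -0.696, 0.0]
force: [0.3, -0.1, -1.5]
gripper_width: 0.0144
```

```bash
python3 - <<'E'
from h import *
line((.5965,.077,.067),-88.1,3)
E
```

```text
t 29.4 pos [0.5995 0.0788 0.0652] yaw -88.22 F [ 0.3 -0.1 -1.5]
[[[0.6, 1.0, -0.6, 0.0, 0.0, 0.0], [0.6, 1.0, -0.6, 0.0, 0.0, -0.1], [0.5, 1.0, -0.6, 0.0, 0.0, 0.0]]]
```

Call:
move_arm(increments=[[[0.8, 1.5, -1, 0, 0, 0], [1, 1, -0.5, 0, 0, 0], [1.2, 0, 0, 0, 0, 0], [2, 0, 0, 0, 0, 0]]])

```text
time_s: 29.8
tool_pos: [0.5948, 0.0756, 0.067]
tool_rot: [-0.0, 0.719, -0.695, -0.0]
force: [-0.1, 7.3, -1.6]
gripper_width: 0.0149
```

Call:
move_arm(increments=[[[3, 0, 0, 0, 0.1, 0], [4, 0, 0, 0, 0.2, 0.1], [5, 0, 0, 0, 0.2, 0.1]]])

```text
time_s: 30.1
tool_pos: [0.5946, 0.0745, 0.0684]
tool_rot: [-0.003, 0.72, -0.694, -0.0]
force: [1.0, 12.3, -2.3]
gripper_width: 0.015
```

Call:
move_arm(increments=[[[5.5, 0, 0.2, 0, 0.3, 0.1], [5.5, 0, 0.3, 0, 0.3, 0.1], [5.8, 0, 0.3, 0, 0.3, 0.1]]])

```text
time_s: 30.4
tool_pos: [0.5948, 0.0736, 0.0689]
tool_rot: [-0.005, 0.722, -0.692, 0.001]
force: [1.1, 13.8, -4.2]
gripper_width: 0.0151
```

```bash
python3 - <<'E'
from h import *
line((.5965,.074,.067),-88.1,1)
E
```

```text
t 30.4 pos [0.5948 0.0736 0.0689] yaw -87.51 F [ 1.1 13.8 -4.2]
[[[-0.3, -1.7, 1.9, -0.5, 0.4, 0.6]]]
```

Call:
move_arm(increments=[[[6, -0.3, 0.7, -0.3, 0.4, 0.5], [6, -0.3, 0.6, -0.2, 0.4, 0.3], [6.2, -0.3, 0.5, -0.1, 0.4, 0.2]]])

```text
time_s: 30.7
tool_pos: [0.5958, 0.0729, 0.0686]
tool_rot: [-0.002, 0.72, -0.694, -0.001]
force: [-0.8, 16.0, -2.6]
gripper_width: 0.0149
```

Call:
move_arm(increments=[[[6.3, -0.3, 0.5, 0, 0.4, 0.2], [6.3, -0.2, 0.4, 0, 0.4, 0.2], [6.4, -0.2, 0.4, 0, 0.4, 0.2]]])

```text
time_s: 31.0
tool_pos: [0.5961, 0.0724, 0.0685]
tool_rot: [-0.003, 0.721, -0.693, 0.001]
force: [0.0, 14.5, -3.2]
gripper_width: 0.0146
```

```bash
python3 - <<'E'
from h import *
line((.5965,.074,.067),-88.1,1)
E
```

```text
t 31.0 pos [0.5961 0.0724 0.0685] yaw -87.74 F [ 0.  14.5 -3.2]
[[[-1.5, -0.5, 1.5, -0.3, 0.2, 0.4]]]
```

Call:
move_arm(increments=[[[6.2, -0.2, 0.7, -0.2, 0.3, 0.3], [6.4, -0.2, 0.6, -0.1, 0.3, 0.2], [6.4, -0.2, 0.5, 0, 0.4, 0.2]]])

```text
time_s: 31.3
tool_pos: [0.5964, 0.0721, 0.0683]
tool_rot: [-0.004, 0.721, -0.693, -0.001]
force: [-0.9, 15.5, -1.9]
gripper_width: 0.0147
```

Call:
move_arm(increments=[[[6.4, -0.2, 0.5, 0, 0.4, 0.2], [6.4, -0.2, 0.5, 0, 0.4, 0.2], [6.4, -0.2, 0.5, 0, 0.4, 0.2]]])

```text
time_s: 31.6
tool_pos: [0.5962, 0.0721, 0.0684]
tool_rot: [-0.005, 0.722, -0.692, 0.0]
force: [-1.0, 15.7, -1.3]
gripper_width: 0.0149
```

Call:
move_arm(increments=[[[-6, 0, 0.4, -0.2, 0.4, 0.3], [-7, 5, 0.4, -0.2, 0.2, 0.1], [-2, 25, 0.3, 0, 0, 0], [0, 34, 0, 0, 0, 0], [0, 34, 0, 0, 0, 0]]])

```text
time_s: 32.1
tool_pos: [0.4966, 0.086, 0.0673]
tool_rot: [0.001, 0.72, -0.694, 0.002]
force: [-1.0, 0.2, -1.5]
gripper_width: 0.0148
```

```bash
python3 - <<'E'
from h import *
line((.457,.072,.067),-88.1,3)
B=trayedges()
E
```

```text
t 32.1 pos [0.4966 0.086  0.0673] yaw -87.97 F [-1.   0.2 -1.5]
[[[4.2, 13.3, 0.1, -0.1, -0.3, 0.0], [4.2, 13.4, 0.1, 0.0, 0.0, 0.1], [4.2, 13.3, 0.1, 0.0, 0.0, 0.0]]]
far [305.44 305.46 305.49 305.48 305.49 305.49 305.47 305.48 305.47 305.48] [307.64 307.67 308.05 308.58 309.2  310.07 311.5  312.09 312.47 312.64] mm 9.59
near [306.41 306.41 306.4  306.4  306.43 306.43 306.45 306.45 306.44 306.39] [nan nan nan nan nan nan nan nan nan nan] mm nanh.py:54: RuntimeWarning: All-NaN slice encountered
  a=edge(A,rs,300,315); b=edge(B,rs,300,315); print(nm,a,b,'mm',(np.nanmedian(b-a)/.432).round(2))
```

Call:
move_arm(increments=[[[2, 20, 0, -0.1, -0.3, 0], [4, 13, 0, 0, 0, 0], [4, 5, 0, 0, 0, 0], [2, 0, 0, 0, 0, 0]]])

```text
time_s: 32.55
tool_pos: [0.4491, 0.0704, 0.0669]
tool_rot: [0.004, 0.72, -0.694, 0.0]
force: [0.3, -0.4, -1.3]
gripper_width: 0.0147
```

```bash
python3 - <<'E'
from h import *
line((.4565,.069,.067),-88.1,3)
E
```

```text
t 32.55 pos [0.4491 0.0704 0.0669] yaw -87.86 F [ 0.3 -0.4 -1.3]
[[[0.6, -2.4, -0.1, 0.3, -0.3, 0.1], [0.5, -2.5, 0.0, 0.0, 0.0, 0.1], [0.6, -2.4, -0.1, 0.0, 0.0, 0.0]]]
```

Call:
move_arm(increments=[[[0, -5, 0, 0.3, -0.3, 0.1], [0.3, -3, 0, 0, 0, 0], [1, 0, 0, 0, 0, 0], [1.2, 0, 0, 0, 0, 0]]])

```text
time_s: 32.95
tool_pos: [0.4599, 0.0695, 0.0672]
tool_rot: [-0.001, 0.719, -0.695, -0.0]
force: [-1.8, 6.7, 0.9]
gripper_width: 0.0149
```

Call:
move_arm(increments=[[[1.5, 0, 0, 0, 0, 0], [2.5, 0, 0, 0, 0, 0], [3.2, 0, 0, 0, 0.2, 0]]])

```text
time_s: 33.25
tool_pos: [0.46, 0.0689, 0.0674]
tool_rot: [-0.003, 0.72, -0.694, -0.003]
force: [-4.5, 11.9, 2.8]
gripper_width: 0.015
```

Call:
move_arm(increments=[[[4, 0.3, 0, 0, 0.2, 0], [4.2, 0.3, 0, 0, 0.2, 0.1], [4.4, 0.3, 0, 0, 0.2, 0.1]]])

```text
time_s: 33.55
tool_pos: [0.459, 0.0674, 0.0679]
tool_rot: [-0.003, 0.721, -0.692, -0.004]
force: [-4.6, 15.5, 2.8]
gripper_width: 0.0149
```

```bash
python3 - <<'E'
from h import *
line((.4565,.067,.067),-88.1,1)
E
```

```text
t 33.55 pos [0.459  0.0674 0.0679] yaw -87.65 F [-4.6 15.5  2.8]
[[[0.3, 2.6, 0.9, 0.1, 0.6, 0.4]]]
```

Call:
move_arm(increments=[[[4.4, 0.7, 0.2, 0.1, 0.4, 0.3], [4.5, 0.7, 0.2, 0, 0.4, 0.3], [4.6, 0.6, 0.2, 0, 0.3, 0.2]]])

```text
time_s: 33.85
tool_pos: [0.4583, 0.0664, 0.0683]
tool_rot: [-0.003, 0.719, -0.695, -0.001]
force: [-2.0, 16.0, 0.2]
gripper_width: 0.0146
```

Call:
move_arm(increments=[[[4.6, 0.5, 0.3, 0, 0.3, 0.2], [4.6, 0.5, 0.3, 0, 0.3, 0.2], [4.7, 0.5, 0.3, 0, 0.3, 0.2]]])

```text
time_s: 34.15
tool_pos: [0.4581, 0.0661, 0.0683]
tool_rot: [-0.004, 0.719, -0.695, 0.0]
force: [-2.3, 17.0, 1.6]
gripper_width: 0.0147
```

```bash
python3 - <<'E'
from h import *
line((.4565,.067,.067),-88.1,1)
E
```

```text
t 34.15 pos [0.4581 0.0661 0.0683] yaw -88.06 F [-2.3 17.   1.6]
[[[-0.9, 1.5, 1.3, -0.3, 0.3, 0.0]]]
```

Call:
move_arm(increments=[[[-6, 0, 0.5, -0.2, 0.3, 0], [-9, -5, 0.4, 0, 0, 0], [-4, -25, 0.3, 0, 0, 0], [-2, -34, 0, 0, 0, 0], [-1, -34, 0, 0, 0, 0]]])

```text
time_s: 34.65
tool_pos: [0.5565, 0.0937, 0.0667]
tool_rot: [0.001, 0.72, -0.694, 0.002]
force: [0.7, 1.0, -0.7]
gripper_width: 0.0146
```

```bash
python3 - <<'E'
from h import *
line((.5965,.076,.067),-88.1,3)
E
```

```text
t 34.65 pos [0.5565 0.0937 0.0667] yaw -87.91 F [ 0.7  1.  -0.7]
[[[6.4, -13.1, -0.1, 0.0, -0.2, 0.1], [6.3, -13.1, -0.1, 0.0, 0.0, 0.0], [6.4, -13.1, -0.1, 0.0, 0.0, 0.1]]]
```

Call:
move_arm(increments=[[[5, -19, 0, 0, -0.2, 0.1], [8, -11, -0.5, 0, 0, 0], [6, -3, -0.5, 0, 0, 0.1], [1, 0, -0.5, 0, 0, 0]]])

```text
time_s: 35.05
tool_pos: [0.5967, 0.0745, 0.0662]
tool_rot: [-0.0, 0.718, -0.696, 0.001]
force: [-0.5, -0.2, -2.6]
gripper_width: 0.0151
```

```bash
python3 - <<'E'
from h import *
line((.5965,.073,.067),-88.1,3)
E
```

```text
t 35.05 pos [0.5967 0.0745 0.0662] yaw -88.21 F [-0.5 -0.2 -2.6]
[[[0.5, 0.1, -0.3, -0.1, 0.0, 0.0], [0.5, 0.0, -0.3, 0.0, 0.0, -0.1], [0.5, 0.1, -0.2, 0.0, 0.0, 0.0]]]
```

Call:
move_arm(increments=[[[1, 0, -0.4, 0, 0, 0], [1.5, 0, -0.2, 0, 0, 0], [2.5, 0, 0, 0, 0.1, 0]]])

```text
time_s: 35.35
tool_pos: [0.5958, 0.0727, 0.0671]
tool_rot: [-0.001, 0.719, -0.695, 0.0]
force: [1.1, 8.2, -1.2]
gripper_width: 0.0148
```

Call:
move_arm(increments=[[[3.5, 0, 0.2, 0, 0.2, 0.1], [4.5, 0, 0.3, 0, 0.3, 0.1], [5.5, 0, 0.4, 0, 0.3, 0.2]]])

```text
time_s: 35.65
tool_pos: [0.5957, 0.0718, 0.0679]
tool_rot: [-0.003, 0.72, -0.694, 0.002]
force: [2.6, 13.6, -2.9]
gripper_width: 0.0146
```

Call:
move_arm(increments=[[[6, -0.2, 0.5, -0.1, 0.3, 0.2], [6, -0.2, 0.5, -0.1, 0.4, 0.3], [6, -0.2, 0.5, -0.1, 0.4, 0.3]]])

```text
time_s: 35.95
tool_pos: [0.5963, 0.071, 0.0682]
tool_rot: [-0.002, 0.719, -0.695, 0.003]
force: [0.8, 14.5, -4.6]
gripper_width: 0.0148
```

```bash
python3 - <<'E'
from h import *
line((.5965,.072,.067),-88.1,1)
E
```

```text
t 35.95 pos [0.5963 0.071  0.0682] yaw -88.03 F [ 0.8 14.5 -4.6]
[[[-1.0, -0.2, 1.2, -0.4, -0.1, 0.1]]]
```

Call:
move_arm(increments=[[[6.2, 0, 0.8, -0.3, 0.2, 0.2], [6.3, 0, 0.7, -0.2, 0.3, 0.2], [6.4, 0, 0.6, -0.1, 0.3, 0.2], [6.4, 0, 0.5, 0, 0.3, 0.2]]])

```text
time_s: 36.35
tool_pos: [0.5966, 0.0704, 0.0684]
tool_rot: [-0.004, 0.72, -0.694, -0.0]
force: [0.2, 15.4, -2.3]
gripper_width: 0.0146
```

Call:
move_arm(increments=[[[6.4, -0.2, 0.6, 0, 0.4, 0.2], [6.5, -0.2, 0.5, 0, 0.4, 0.2], [6.5, -0.2, 0.5, 0, 0.4, 0.2], [6.5, -0.2, 0.5, 0, 0.4, 0.2]]])

```text
time_s: 36.75
tool_pos: [0.5966, 0.07, 0.0685]
tool_rot: [-0.006, 0.722, -0.692, 0.002]
force: [-0.2, 16.6, -3.0]
gripper_width: 0.0146
```

```bash
python3 - <<'E'
from h import *
line((.5965,.072,.067),-88.1,1)
E
```

```text
t 36.75 pos [0.5966 0.07   0.0685] yaw -87.62 F [-0.2 16.6 -3. ]
[[[-2.0, 0.0, 1.5, -0.6, 0.3, 0.5]]]
```

Call:
move_arm(increments=[[[-6, 0, 0.4, -0.3, 0.3, 0.3], [-7, 5, 0.4, -0.3, 0.1, 0.1], [-2, 25, 0.3, 0, 0, 0], [0, 34, 0, 0, 0, 0], [0, 32, 0, 0, 0, 0]]])

```text
time_s: 37.25
tool_pos: [0.4977, 0.0842, 0.0675]
tool_rot: [0.001, 0.72, -0.694, 0.001]
force: [-0.5, 0.1, -0.5]
gripper_width: 0.015
```

```bash
python3 - <<'E'
from h import *
line((.4575,.07,.067),-88.1,3)
B=trayedges()
E
```

```text
t 37.25 pos [0.4977 0.0842 0.0675] yaw -87.94 F [-0.5  0.1 -0.5]
[[[4.2, 13.6, 0.2, -0.1, -0.2, 0.1], [4.3, 13.5, 0.1, 0.0, 0.0, 0.0], [4.2, 13.6, 0.2, 0.0, 0.0, 0.1]]]
far [305.44 305.46 305.49 305.48 305.49 305.49 305.47 305.48 305.47 305.48] [308.69 309.   309.6  310.24 311.4  312.3  312.58 313.25 313.78 314.19] mm 14.72
near [306.41 306.41 306.4  306.4  306.43 306.43 306.45 306.45 306.44 306.39] [nan nan nan nan nan nan nan nan nan nan] mm nanh.py:54: RuntimeWarning: All-NaN slice encountered
  a=edge(A,rs,300,315); b=edge(B,rs,300,315); print(nm,a,b,'mm',(np.nanmedian(b-a)/.432).round(2))
```

Call:
move_arm(increments=[[[2, 19, 0, -0.1, -0.2, 0], [4, 12, 0, 0, 0, 0], [4, 3, 0, 0, 0, 0], [2, 0, 0, 0, 0, 0]]])

```text
time_s: 37.7
tool_pos: [0.4556, 0.0686, 0.0674]
tool_rot: [0.004, 0.72, -0.694, 0.0]
force: [0.9, -1.0, -0.7]
gripper_width: 0.0148
```

```bash
python3 - <<'E'
from h import *
line((.4565,.067,.067),-88.1,3)
E
```

```text
t 37.7 pos [0.4556 0.0686 0.0674] yaw -87.85 F [ 0.9 -1.  -0.7]
[[[0.5, -0.3, 0.1, 0.3, -0.3, 0.1], [0.6, -0.2, 0.1, 0.0, 0.0, 0.1], [0.5, -0.3, 0.2, 0.0, 0.0, 0.1]]]
```

Call:
move_arm(increments=[[[0.6, 0, 0, 0.3, -0.3, 0.1], [1, 0, 0, 0, 0, 0], [1.2, 0, 0, 0, 0, 0]]])

```text
time_s: 38.0
tool_pos: [0.4573, 0.0667, 0.0677]
tool_rot: [-0.001, 0.719, -0.695, -0.001]
force: [-3.2, 7.2, 0.6]
gripper_width: 0.0151
```

Call:
move_arm(increments=[[[1.5, 0, 0, 0, 0, 0], [2.5, 0, 0, 0, 0, 0], [3.2, 0, 0, 0, 0.2, 0]]])

```text
time_s: 38.3
tool_pos: [0.4574, 0.0663, 0.0678]
tool_rot: [-0.003, 0.72, -0.694, -0.003]
force: [-5.0, 12.6, 3.1]
gripper_width: 0.0147
```

Call:
move_arm(increments=[[[4, 0.3, 0, 0, 0.2, 0], [4.2, 0.3, 0, 0, 0.2, 0.1], [4.4, 0.3, 0, 0, 0.2, 0.1]]])

```text
time_s: 38.6
tool_pos: [0.4569, 0.0653, 0.0684]
tool_rot: [-0.003, 0.721, -0.693, -0.005]
force: [-3.6, 15.3, 1.7]
gripper_width: 0.0144
```

```bash
python3 - <<'E'
from h import *
line((.4565,.065,.067),-88.1,1)
E
```

```text
t 38.6 pos [0.4569 0.0653 0.0684] yaw -87.67 F [-3.6 15.3  1.7]
[[[0.3, 0.4, 1.4, 0.1, 0.7, 0.4]]]
```

Call:
move_arm(increments=[[[4.4, 0.5, 0.3, 0.1, 0.4, 0.3], [4.5, 0.5, 0.3, 0, 0.4, 0.3], [4.6, 0.5, 0.3, 0, 0.3, 0.2], [4.6, 0.4, 0.3, 0, 0.3, 0.2]]])

```text
time_s: 39.0
tool_pos: [0.4565, 0.0647, 0.0683]
tool_rot: [-0.003, 0.719, -0.695, -0.002]
force: [-3.6, 15.7, 0.6]
gripper_width: 0.0151
```

Call:
move_arm(increments=[[[4.6, 0.4, 0.3, 0, 0.3, 0.2], [4.6, 0.4, 0.3, 0, 0.3, 0.2], [4.7, 0.4, 0.3, 0, 0.3, 0.1], [4.7, 0.4, 0.3, 0, 0.3, 0.1]]])

```text
time_s: 39.4
tool_pos: [0.4563, 0.0646, 0.0683]
tool_rot: [-0.003, 0.72, -0.694, -0.002]
force: [-3.4, 16.1, 1.5]
gripper_width: 0.0145
```

```bash
python3 - <<'E'
from h import *
line((.4565,.064,.067),-88.1,1)
E
```

```text
t 39.4 pos [0.4563 0.0646 0.0683] yaw -87.96 F [-3.4 16.1  1.5]
[[[0.6, -0.2, 1.3, -0.1, 0.4, 0.1]]]
```

Call:
move_arm(increments=[[[-6, 0, 0.5, -0.1, 0.3, 0], [-9, -5, 0.4, 0, 0, 0], [-4, -25, 0.3, 0, 0, 0], [-2, -34, 0, 0, 0, 0], [-1, -34, 0, 0, 0, 0]]])

```text
time_s: 39.9
tool_pos: [0.5556, 0.0927, 0.0668]
tool_rot: [-0.0, 0.72, -0.694, 0.0]
force: [-0.4, -0.5, -0.2]
gripper_width: 0.0146
```

```bash
python3 - <<'E'
from h import *
line((.5965,.074,.067),-88.1,3)
E
```

```text
t 39.9 pos [0.5556 0.0927 0.0668] yaw -87.84 F [-0.4 -0.5 -0.2]
[[[6.7, -13.4, 0.0, 0.0, 0.0, 0.1], [6.8, -13.4, -0.1, 0.0, 0.0, 0.1], [6.7, -13.4, 0.0, 0.0, 0.0, 0.1]]]
```

Call:
move_arm(increments=[[[5, -20, 0, 0, 0, 0.1], [8, -11, -0.5, 0, 0, 0.1], [6, -3, -0.5, 0, 0, 0.1], [1, 0, -0.5, 0, 0, 0]]])

```text
time_s: 40.3
tool_pos: [0.5973, 0.074, 0.0663]
tool_rot: [-0.001, 0.718, -0.696, 0.001]
force: [0.3, 0.3, -0.9]
gripper_width: 0.0148
```

```bash
python3 - <<'E'
from h import *
line((.5965,.071,.067),-88.1,3)
E
```

```text
t 40.3 pos [0.5973 0.074  0.0663] yaw -88.25 F [ 0.3  0.3 -0.9]
[[[1.0, 0.3, -0.2, -0.1, 0.0, -0.1], [1.0, 0.3, -0.2, 0.0, 0.0, 0.0], [1.0, 0.3, -0.3, 0.0, 0.0, -0.1]]]
```

Call:
move_arm(increments=[[[1.2, 0, -0.4, 0, 0, 0], [1.3, 0, -0.2, 0, 0, 0], [1.5, 0, 0, 0, 0, 0], [2.5, 0, 0, 0, 0.1, 0]]])

```text
time_s: 40.7
tool_pos: [0.5961, 0.0707, 0.0675]
tool_rot: [-0.001, 0.719, -0.695, 0.0]
force: [-0.3, 8.1, -0.5]
gripper_width: 0.0148
```

Call:
move_arm(increments=[[[3.5, 0, 0.2, 0, 0.2, 0.1], [4.5, 0, 0.3, 0, 0.3, 0.1], [5.5, 0, 0.4, 0, 0.3, 0.2], [6, -0.2, 0.5, -0.1, 0.3, 0.2]]])

```text
time_s: 41.1
tool_pos: [0.5963, 0.0695, 0.0684]
tool_rot: [-0.003, 0.72, -0.694, 0.002]
force: [1.1, 15.1, -2.5]
gripper_width: 0.0145
```

Call:
move_arm(increments=[[[6.2, 0, 0.8, -0.2, 0.3, 0.2], [6.2, 0, 0.8, -0.2, 0.4, 0.2], [6.3, 0, 0.8, -0.2, 0.4, 0.2], [6.4, 0, 0.7, -0.1, 0.4, 0.2]]])

```text
time_s: 41.5
tool_pos: [0.597, 0.0688, 0.0682]
tool_rot: [-0.001, 0.721, -0.693, 0.0]
force: [0.5, 16.5, -1.5]
gripper_width: 0.0149
```

```bash
python3 - <<'E'
from h import *
line((.5965,.07,.067),-88.1,1)
E
```

```text
t 41.5 pos [0.597  0.0688 0.0682] yaw -87.79 F [ 0.5 16.5 -1.5]
[[[-1.2, 0.4, 1.2, -0.1, 0.1, 0.3]]]
```

Call:
move_arm(increments=[[[6.4, 0, 0.7, -0.1, 0.3, 0.3], [6.5, 0, 0.6, -0.1, 0.3, 0.2], [6.5, 0, 0.6, -0.1, 0.4, 0.2], [6.5, 0, 0.6, -0.1, 0.4, 0.2]]])

```text
time_s: 41.9
tool_pos: [0.5971, 0.0684, 0.0685]
tool_rot: [-0.002, 0.721, -0.693, -0.001]
force: [-0.2, 17.0, -0.7]
gripper_width: 0.0148
```

Call:
move_arm(increments=[[[-6, 0, 0.4, -0.1, 0.3, 0.2], [-12, 5, 0, -0.2, 0.1, 0.1], [-15, 20, -5, 0, 0, 0], [-15, 30, -15, 0, 0, 0], [-10, 30, -25, 0, 0, 0]]])

```text
time_s: 42.4
tool_pos: [0.5064, 0.1254, 0.1112]
tool_rot: [0.005, 0.719, -0.695, -0.001]
force: [-0.1, 0.4, 1.0]
gripper_width: 0.0147
```

```bash
python3 - <<'E'
from h import *
line((.456,.16,.15),-88.1,3)
B=trayedges()
cv2.imwrite("pics/t10.png",cv2.resize(B[150:270,270:390],None,fx=5,fy=5,interpolation=cv2.INTER_NEAREST))
p,_=cams.camera("scene"); cv2.imwrite("pics/s10.png",cv2.resize(p[190:310,180:320,::-1],None,fx=5,fy=5,interpolation=cv2.INTER_CUBIC))
E
```

```text
t 42.4 pos [0.5064 0.1254 0.1112] yaw -88.12 F [-0.1  0.4  1. ]
[[[-12.0, 16.5, -12.8, 0.5, -0.2, 0.0], [-12.1, 16.4, -13.0, 0.0, 0.0, 0.0], [-12.0, 16.4, -12.9, 0.0, 0.0, 0.0]]]
far [305.44 305.46 305.49 305.48 305.49 305.49 305.47 305.48 305.47 305.48] [309.48 309.49 309.48 309.47 309.48 309.48 309.47 309.48 309.47 309.47] mm 9.25
near [306.41 306.41 306.4  306.4  306.43 306.43 306.45 306.45 306.44 306.39] [nan nan nan nan nan nan nan nan nan nan] mm nanh.py:54: RuntimeWarning: All-NaN slice encountered
  a=edge(A,rs,300,315); b=edge(B,rs,300,315); print(nm,a,b,'mm',(np.nanmedian(b-a)/.432).round(2))
```

View pics/t10.png

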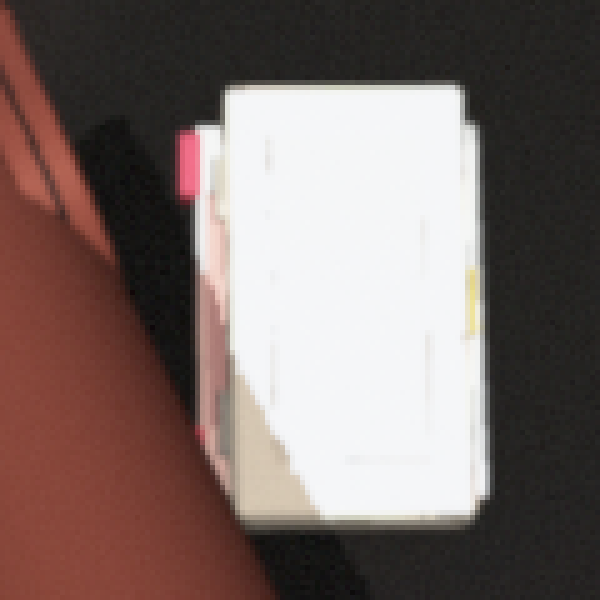

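View pics/s10.png

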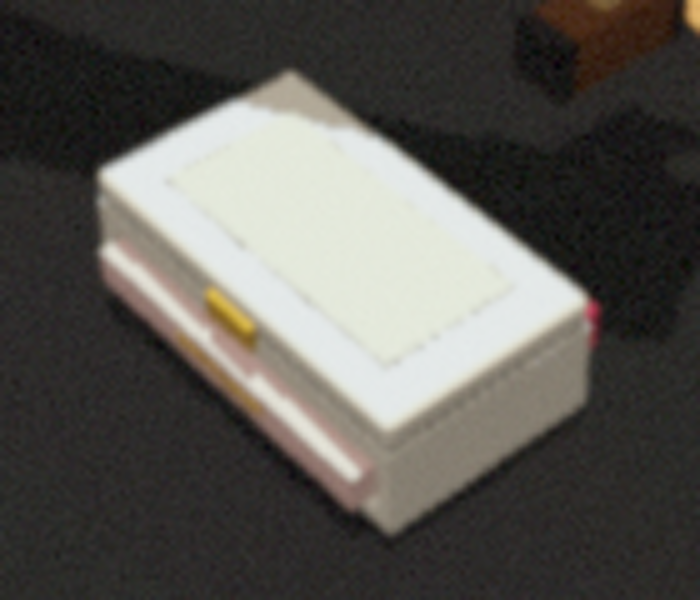

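Far end is at about 9.2 mm by the rear edge. The front lip shows along the whole length, from (480,130) to (490,490) in the crop, and I'll get the near end from its slope.

```bash
python3 - <<'E'
from h import *
B=cams.camera("top")[0][...,::-1].astype(float)[...,1]
def e(r,x0=355,x1=378,th=130):
    for c in range(x1,x0,-1):
        if B[r,c]<th<=B[r,c-1]: return c-(th-B[r,c])/(B[r,c-1]-B[r,c])
F=[];
for r0,nm in ((178,'far'),(240,'near')):
    L=[(e(r),r) for r in range(r0,r0+8)]; print(nm,np.round([l[0] for l in L],2))
    q=rayplane("top",L,.030); 
    print('  world',q.mean(0).round(4),'case',tocase(q).mean(0).round(2)); F.append(q.mean(0))
d=F[0]-F[1]; print('lip yaw',np.degrees(np.arctan2(d[1],d[0])))
A=cv2.imread("pics/top0.png"); 
L=[[ (v,r) for v,r in zip(edge(A,rs,300,315),rs)] for rs in (range(178,188),range(238,248))]
q=[rayplane("top",l,.032).mean(0) for l in L]; d=q[0]-q[1]; print('initial rear yaw',np.degrees(np.arctan2(d[1],d[0])), [tocase(x[None])[0].round(2) for x in q])
E
```

```text
far [365.27 365.38 365.38 365.39 365.38 365.38 365.4  365.4 ]
  world [ 0.6031 -0.1132  0.03  ] case [ 70.17 -66.3 ]
near [367.11 367.11 367.26 367.38 367.39 367.39 367.4  367.4 ]
  world [ 0.4563 -0.1179  0.03  ] case [-76.73 -66.66]
lip yaw 1.8394114844171838
initial rear yaw 2.0306597662279944 [array([68.33, 75.23]), array([-73.9 ,  74.41])]
```

Both ends are out: far about 9.2 mm and near about 8.8 mm. Taking the mallet back to the coaster.

```bash
python3 - <<'E'
from h import *
line((.439,.2935,.12),-50,8)
E
```

```text
t 42.55 pos [0.5081 0.1257 0.1138] yaw -88.03 F [ 0.6 -0.7 -1. ]
[[[-21.3, 7.9, -0.9, 0.2, -0.3, -4.8], [-21.8, 6.1, -0.7, 0.0, 0.0, -4.7], [-22.3, 4.3, -0.8, 0.0, 0.0, -4.8], [-22.5, 2.4, -0.7, 0.0, 0.0, -4.7], [-22.7, 0.6, -0.8, 0.0, 0.0, -4.8]]]
[[[-22.7, -1.4, -0.8, 0.0, 0.0, -4.7], [-22.4, -3.2, -0.7, 0.0, 0.0, -4.8], [-22.1, -5.0, -0.8, 0.0, 0.0, -4.7]]]
```

Call:
move_arm(increments=[[[-21, 8, -1, 0.2, -0.3, -4.8], [-22, 6, -1, 0, 0, -4.7], [-22, 4, -1, 0, 0, -4.8], [-22, 2, -1, 0, 0, -4.7], [-22, 1, -1, 0, 0, -4.8]]])

```text
time_s: 43.05
tool_pos: [0.467, 0.2253, 0.1167]
tool_rot: [0.002, 0.848, -0.53, 0.002]
force: [0.6, 0.0, -1.1]
gripper_width: 0.015
```

Call:
move_arm(increments=[[[-20, -1, -1, 0, 0, -4.7], [-16, -3, 0, 0, 0, -4.8], [-8, -4, 0, 0, 0, -4], [0, 0, 0, 0, 0, 0]]])

```text
time_s: 43.45
tool_pos: [0.451, 0.2705, 0.1153]
tool_rot: [0.003, 0.907, -0.421, 0.001]
force: [0.0, -0.4, -1.3]
gripper_width: 0.0149
```

```bash
python3 - <<'E'
from h import *
line((.439,.2935,.075),-50,4)
E
```

```text
t 43.45 pos [0.451  0.2705 0.1153] yaw -49.85 F [ 0.  -0.4 -1.3]
[[[-6.4, -1.5, 10.0, 0.3, -0.3, 0.0], [-6.3, -1.4, 10.1, 0.0, 0.0, 0.1], [-6.4, -1.4, 10.1, 0.0, 0.0, 0.0], [-6.3, -1.4, 10.1, 0.0, 0.0, 0.0]]]
```

Call:
move_arm(increments=[[[-9, -2, 10, 0.3, -0.3, 0], [-9, -2, 10, 0, 0, 0], [-6, -1, 10, 0, 0, 0], [-1, 0, 8, 0, 0, 0], [0, 0, 0, 0, 0, 0]]])

```text
time_s: 43.95
tool_pos: [0.4389, 0.2906, 0.072]
tool_rot: [0.001, 0.904, -0.427, -0.001]
force: [-0.0, -0.9, -2.4]
gripper_width: 0.0148
```

```bash
python3 - <<'E'
from h import *
line((.439,.2935,.066),-50,2)
p,P=cloud("wrist"); cv2.imwrite("pics/w11.png",p[:,:,::-1])
E
```

```text
t 43.95 pos [0.4389 0.2906 0.072 ] yaw -50.56 F [-0.  -0.9 -2.4]
[[[-1.1, -1.0, 3.0, 0.1, 0.0, -0.3], [-1.0, -0.9, 3.0, 0.0, 0.0, -0.3]]]
```

View pics/w11.png

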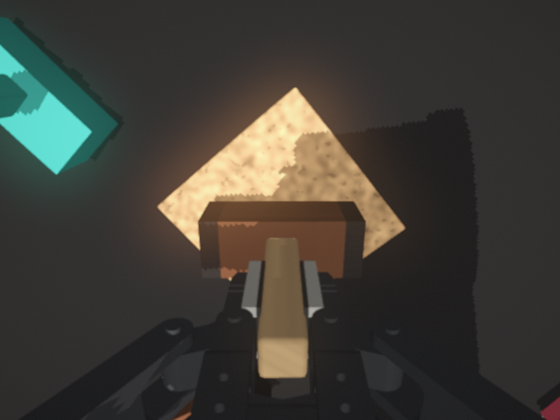

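The head is over the middle of the coaster. Lowering it gently.

Call:
move_arm(increments=[[[-1, -1, 3, 0, 0, 0], [-1, -1, 3, 0, 0, 0], [0, 0, 1.5, 0, 0, 0], [0, 0, 0, 0, 0, 0]]])

```text
time_s: 44.4
tool_pos: [0.4407, 0.2932, 0.0652]
tool_rot: [-0.0, 0.904, -0.428, 0.0]
force: [-0.4, -0.1, -1.3]
gripper_width: 0.0144
```

```bash
python3 - <<'E'
from h import *
line((.439,.2935,.0628),-50,1)
E
```

```text
t 44.4 pos [0.4407 0.2932 0.0652] yaw -50.68 F [-0.4 -0.1 -1.3]
[[[-1.3, 1.1, 2.4, 0.0, 0.0, -0.7]]]
```

Call:
move_arm(increments=[[[0, 0, 1.5, 0, 0, 0], [0, 0, 1, 0, 0, 0], [0, 0, 1, 0, 0, 0]]])

```text
time_s: 44.7
tool_pos: [0.4412, 0.2937, 0.0627]
tool_rot: [-0.001, 0.904, -0.428, 0.001]
force: [-4.7, -1.9, 16.2]
gripper_width: 0.0148
```

Call:
move_arm(increments=[[[0, 0, 1, 0, 0, 0], [0, 0, 1, 0, 0, 0]]])

```text
time_s: 44.9
tool_pos: [0.4413, 0.2938, 0.0627]
tool_rot: [-0.0, 0.904, -0.428, 0.001]
force: [-4.8, -2.5, 11.8]
gripper_width: 0.0146
```

Seated at z 0.0627. Releasing.

Call:
move_arm(increments=[[[0, 0, 0, 0, 0, 0], [0, 0, 0, 0, 0, 0]]])

```text
time_s: 45.1
tool_pos: [0.4415, 0.2939, 0.0631]
tool_rot: [-0.0, 0.904, -0.428, 0.002]
force: [-0.3, 0.2, -0.9]
gripper_width: 0.0148
```

Call:
move_arm(increments=[[[0, 0, 0, 0, 0, 0], [0, 0, 0, 0, 0, 0], [0, 0, 0, 0, 0, 0], [0, 0, 0, 0, 0, 0], [0, 0, 0, 0, 0, 0]]], gripper=1)

```text
time_s: 45.6
tool_pos: [0.4418, 0.2941, 0.0631]
tool_rot: [-0.001, 0.904, -0.428, 0.002]
force: [0.0, -0.4, 0.4]
gripper_width: 0.0846
```

Call:
move_arm(increments=[[[0, 0, 0, 0, 0, 0], [0, 0, -10, 0, 0, 0], [0, 0, -20, 0, 0, 0], [0, 0, -25, 0, 0, 0], [0, 0, -25, 0, 0, 0]]])

```text
time_s: 46.1
tool_pos: [0.4394, 0.293, 0.1441]
tool_rot: [0.002, 0.904, -0.428, -0.001]
force: [0.6, 0.4, -0.7]
gripper_width: 0.0851
```

Call:
move_arm(increments=[[[0, 0, -25, 0, 0, 0], [0, 0, -20, 0, 0, 0], [0, 15, -10, 0, 0, 0], [0, 15, 0, 0, 0, 0], [0, 0, 0, 0, 0, 0]]])

```text
time_s: 46.6
tool_pos: [0.4168, 0.2761, 0.2094]
tool_rot: [-0.002, 0.904, -0.427, 0.002]
force: [0.8, -0.5, 0.0]
gripper_width: 0.0856
```

```bash
python3 - <<'E'
from h import *
s,t,M=cur(); print(s['time_s'],t,s['gripper_width'],s['force'])
p,P=cloud("wrist"); cv2.imwrite("pics/w12.png",p[:,:,::-1])
m=box(P,.36,.53,.2,.38,.105,.12); print(' handle top',rect(P[m])[0],np.median(P[m],0),m.sum())
m=box(P,.36,.53,.2,.38,.033,.040); print(' head top',rect(P[m]),m.sum())
p,P=cloud("scene"); cv2.imwrite("pics/s12.png",p[:,:,::-1])
m=box(P,.36,.53,.2,.38,.033,.040); print(' head top scene',rect(P[m]),m.sum())
B=cams.camera("top")[0][...,::-1]; trayedges(B); cv2.imwrite("pics/t12.png",B)
E
```

```text
46.6 [0.41682023 0.27610895 0.20937843] 0.08556350364158648 [ 0.82703728 -0.45215209  0.01170382]
 handle top (442.9864807128906, 294.1947937011719) [0.4434225  0.29488807 0.11511218] 588
 head top ((442.5075988769531, 294.265380859375), (32.644737243652344, 83.3989486694336), 39.32269287109375) 3085
 head top scene ((444.9376525878906, 292.6125183105469), (31.9866943359375, 85.26837158203125), 39.37611770629883) 159
far [305.44 305.46 305.49 305.48 305.49 305.49 305.47 305.48 305.47 305.48] [309.47 309.49 309.48 309.49 309.47 309.47 309.48 309.47 309.47 309.48] mm 9.26
near [306.41 306.41 306.4  306.4  306.43 306.43 306.45 306.45 306.44 306.39] [310.4  310.34 310.29 310.29 310.33 310.39 310.39 310.39 310.41 310.41] mm 9.12
```

View pics/s12.png

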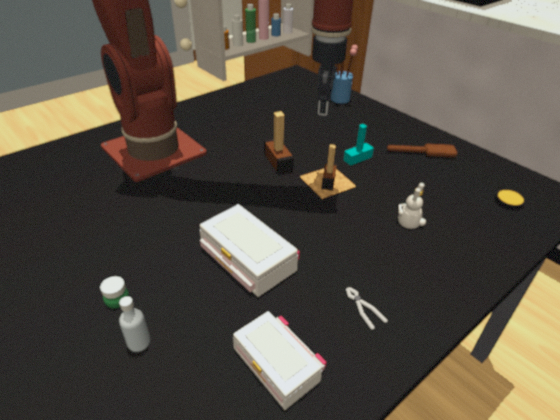

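View pics/w12.png

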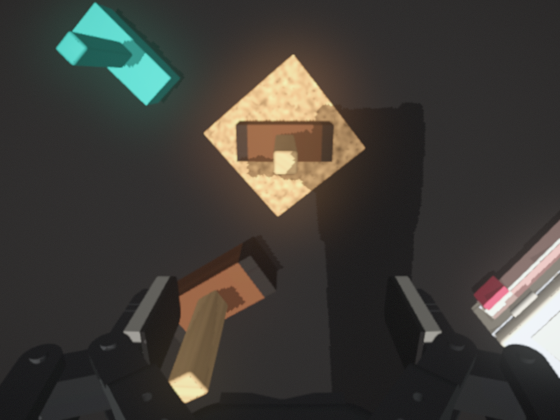

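View pics/t12.png

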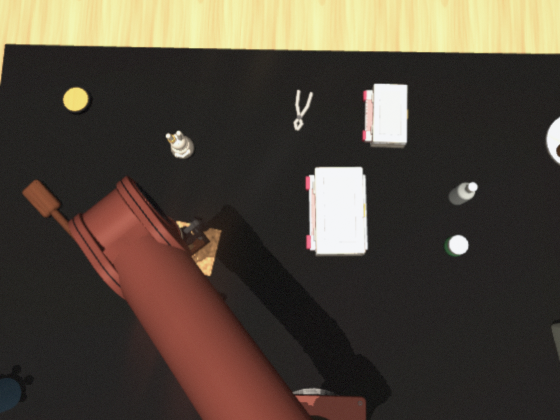

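The mallet stands upright near the middle of the coaster (wrist view, 285,140). The tray is out about 9.1 mm near and 9.3 mm far, the gripper is clear, and the other things have not moved. Handing in.

```bash
python3 - <<'E'
from cell import ticket, monitor
print(ticket.close_job()); print(monitor.sense()['time_s'])
E
```

```text
the job is handed in; nothing more can be done
None
the job is handed in; nothing more can be done
```

The tray is out at the front, the mallet is back on the coaster, and I handed the job in at about 47 s of the 70 s allowed. No verdict was reported.

I gripped the small brown mallet by its handle and worked the tray out with short, slow presses rather than sharp taps. I switched pads four times each way (near pad first, then far).

- **Tray:** the last top-camera check put the front edge about 9.1 mm out at the near end and 9.3 mm at the far end. An earlier estimate from the front edge gave about 8.8 mm near. A rougher one, from the fitted case position, gave about 11 mm at both ends. All of them clear 8 mm.
- **Force:** my readings, taken at the end of each move, peaked at about 17.4 N in total against the 19 N limit. I did not record any shorter spikes between readings.
- **Mallet:** it stands upright on its head, released, about 4 mm from the coaster's middle by the wrist camera and about 6 mm by the scene camera.
- **Other things:** the jar, mist bottle, bunny and nippers look unmoved in the pictures; I did not measure them. The gripper was clear of everything at the end.

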